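# Power up and tare a counting scale, then load the sample part

## Robot

A 6-joint arm with a two-finger parallel gripper is mounted at the origin on the work surface. World frame = base frame: x ahead of the robot, y to its left, z up, the work surface at z = 0. Lengths are in m, angles in rad, forces in N, time in s.
With the tool pointing down it reaches from about 0.275 to 0.75 m from the base axis. Payload 10.2 kg.
Tool frame: the origin (TCP) lies at the very end of the fingers, on their centre line; the grasp point (between the pads) lies 19 mm behind it; z points along the fingers, x is the direction in which the jaws open and shut, and the axes are right-handed (so a half turn about z gives the same grasp; the last joint's range is limited). The gripper opens to 88 mm and grips with 3 to 60 N. Pads are 18 mm wide; open, the fingers measure 123 mm over their backs; the gripper's body (75 mm by 187 mm) begins 45 mm behind the grasp point.
Start: joints at [0.964, 0.313, 1.498, -0, 1.331, -0.223], TCP at [0.197, 0.487, 0.2] pointing down, gripper open.
Joint ranges: [-2.94, 2.94], [-0.97, 2.17], [0.19, 2.56], [-1.23, 4.37], [0.02, 3.11], [-2.88, 2.88]. Speed limits (rad/s): [2.39, 2.39, 3.01, 3.14, 3.14, 3.14].

## Interface

Orientations are given as a rotation vector (axis times angle).
In Python, from cell import arm gives the robot as it stands. The module is installed in compiled form; this text tells all that it offers.
- The arm moves only by the tool servo_tool, never from a script. Its argument "motion" is a list of rows, each a list of 7 numbers: the shift along the world's x, y, z in cm, then the turn, a rotation vector about the world's x, y, z in degrees, then the finger opening in cm, from 0 to 8.81. A call has 1 to 8 rows; each row is the pose to reach, as a shift and turn from the pose commanded when the call began; what a row does not reach only later rows make up. A row lasts 1/12 s, in which the tool goes at most 41.7 mm and 7.16 degrees, less where a joint would pass 70% of its speed; a pose out of reach is approached as far as the arm can. A call with a gripper value outside its range is refused whole. The fingers move at their own pace and stop on an object; "grip_force" is the grip in N (left out, the last holds). Time passes only in rows, so rows that repeat a pose let the fingers close. It gives the time, the measured TCP pose, the force and the opening at its end, in the units of the state.
- arm.state(): the state, without advancing time (a new reading comes with each control period).
- arm.grab_frame(name): name is "side" or "top" or "wrist"; returns the picture (420x560x3 uint8, blue, green, red); there is no depth.
- arm.get_calibration(name): a dict with "camera_matrix" (3x3 intrinsics, pixels), "position" and "rotation" of the camera in the world. Camera axes: x right, y up, looking along -z (the intrinsics and any distortion apply to the point x, -y, -z); pixel columns grow to the right and rows downward; lengths in m; the calibration is good to about 2 mm. A picture is of the moment at which its call begins: read the wrist's pose just before it. get_calibration takes no time and is no camera call; for the wrist camera it gives the pose at the moment of the call.
- arm.finish_job(): hands the job in, once; it reports no verdict.
The state is a dict: "time_s": time; "joints": joint angles; "qvel": joint speeds; "tau": joint torques, N m; "tcp_pos": TCP position; "tcp_rot": TCP orientation; "wrist_force": force on the tool from outside, world axes, zero at the start; "wrist_torque": the same for the moment, N m; "width": opening from 0.0 (shut) to 1.0 (fully open).
Only numpy, scipy, OpenCV 4.12 (cv2) and the standard library are available. Lean on these libraries where they do the work, as an engineer would, in place of code of your own. Each camera call takes 0.05 s, during which the arm holds its last target. There are 200 camera calls.

## Task

Set up the counting scale to weigh one inductor. First feel whether its unlit power rocker is on: if it is off, switch it on and, with the pan still empty, press the white ZERO key; if it is already on, leave it on and do not press ZERO. Then put all the parts cups on the middle of the pan as one upright stack, each nested fully home in the one below, press the blue TARE key, and only then set the inductor in the top cup, without disturbing the solder spool, circuit board and screwdriver.

Things in the scene. Friction and masses are not known exactly. Their poses are not given: they have to be found in the camera images.
- scale: white bench counting scale, 260 (x) by 240 (y) by 50 mm, fixed to the bench; origin at the centre of its underside, x points from its key panel (near the robot) to its pan, y to the left, z up. Its key panel is a strip of the top, 50 mm above the bench, with a power rocker in a black guard at the left, a white ZERO key in the middle and a blue TARE key at the right
- pan_top (a point): centre of the top face of the scale's steel pan (fixed, 150 by 200 mm, long side along the scale's y, 75 mm above the bench, marked with a thin dark ring of 110 mm); axes as the scale's
- rocker_on_end (a point): fixed point over the ON end of the unlit power rocker (the end towards the keys, beside a small green tick), 16 mm from its pivot, at the height its top face has when level (66 mm above the bench). The face here lies 4 mm below this point when ON, 4 mm above it when OFF (not reported: feel it). The raised end, pressed down with about 3 N, snaps over; the lowered end, pressed, does nothing
- rocker_off_end (a point): the same over the OFF end, 16 mm to the other side of the pivot: face 4 mm above this point when ON, 4 mm below when OFF. The rocker is a plain black see-saw, 44 mm long along the scale's y, 30 mm wide, inside a black rectangular guard (opening 60 mm along y by 50 mm along x, rim 74 mm above the bench)
- zero_top (a point): centre of the top of the white ZERO key, a round push button of 24 mm diameter standing 22 mm proud of the panel; travel 6 mm straight down, springs back, fully down at about 4 N
- zero (a joint): travel of the ZERO key, 0 up to 0.006 m fully pressed; counts as pressed from 0.0045
- tare_top (a point): centre of the top of the blue TARE key, same kind of push button as ZERO, 60 mm to its right
- tare (a joint): travel of the TARE key, 0 up to 0.006 m fully pressed; counts as pressed from 0.0045
- cup1_mid (a point): centre, half-way up, of the yellow parts cup (may be absent): round, 62 mm tall, open at the top, stands upright at the start, z up along its axis. All cups have one shape: foot 38 mm across, sides flaring to a straight collar 64 mm across over the top 15 mm, mouth 59 mm; thick bottom, its inner floor 26 mm above the underside, so that a cup let into another sits 26 mm higher than it. About 80 g
- cup2_mid (a point): centre, half-way up, of the blue parts cup (may be absent): round, 62 mm tall, open at the top, stands upright at the start, z up along its axis. All cups have one shape: foot 38 mm across, sides flaring to a straight collar 64 mm across over the top 15 mm, mouth 59 mm; thick bottom, its inner floor 26 mm above the underside, so that a cup let into another sits 26 mm higher than it. About 80 g
- cup3_mid (a point): centre, half-way up, of the red parts cup (may be absent): round, 62 mm tall, open at the top, stands upright at the start, z up along its axis. All cups have one shape: foot 38 mm across, sides flaring to a straight collar 64 mm across over the top 15 mm, mouth 59 mm; thick bottom, its inner floor 26 mm above the underside, so that a cup let into another sits 26 mm higher than it. About 80 g
- cup4_mid (a point): centre, half-way up, of the green parts cup (may be absent): round, 62 mm tall, open at the top, stands upright at the start, z up along its axis. All cups have one shape: foot 38 mm across, sides flaring to a straight collar 64 mm across over the top 15 mm, mouth 59 mm; thick bottom, its inner floor 26 mm above the underside, so that a cup let into another sits 26 mm higher than it. About 80 g
- coil_mid (a point): centre, half-way up (25 mm), of the sample part, a potted inductor: black and copper round base 36 mm across and 16 mm tall, from which a white upright tab rises to 50 mm above its underside; the tab is 12 mm thick along the part's x, 22 mm wide along its y; z up. About 90 g. It fits into a cup and stands on its inner floor
- spool: bystander: solder spool, 58 mm across, 42 mm tall; origin at the centre of its underside
- board: bystander: green circuit board 110 by 80 mm with a black transformer, 45 mm tall; origin at the centre of its underside
- driver: bystander: screwdriver, 160 mm long, lying on the bench along its x; origin under its middle
Things that resemble listed ones, but are neither listed nor needed, are in the scene too. Of the things like the part that bears cup4_mid, leave any that is black, orange or pink; of the rest the larger one is meant.

How it is judged:
On the way, in this order (a step that is already met when the one before it is completed fails the run):
1. the scale is ready: either it was off, is now switched on, and ZERO is pressed with the pan empty; or it was on already and the first cup is on the pan (((value of joint rocker above 0.15 rad and distance of rocker_c1 from where it was at the start of the episode above 0.0055 m and value of joint zero above 0.0045 m and contact force between pan and anything else below 0.1 N) or (value of joint rocker above 0.15 rad and distance of rocker_c1 from where it was at the start of the episode below 0.0055 m and contact force between pan and anything else above 0.3 N))), for 0.05 s.
2. all the cups are in one upright, fully nested stack on the middle of the pan (angle between each of cup1_mid, cup2_mid, cup3_mid, cup4_mid's own z axis and vertical below 0.12 rad and horizontal distance between each of cup1_mid, cup2_mid, cup3_mid, cup4_mid and pan_top below 0.06 m and (z of cup1_mid in the frame of pan_top between 0.026 and 0.036 m or z of cup1_mid in the frame of pan_top between 0.052 and 0.062 m or z of cup1_mid in the frame of pan_top between 0.078 and 0.088 m or z of cup1_mid in the frame of pan_top between 0.104 and 0.114 m) and (z of cup2_mid in the frame of pan_top between 0.026 and 0.036 m or z of cup2_mid in the frame of pan_top between 0.052 and 0.062 m or z of cup2_mid in the frame of pan_top between 0.078 and 0.088 m or z of cup2_mid in the frame of pan_top between 0.104 and 0.114 m) and (z of cup3_mid in the frame of pan_top between 0.026 and 0.036 m or z of cup3_mid in the frame of pan_top between 0.052 and 0.062 m or z of cup3_mid in the frame of pan_top between 0.078 and 0.088 m or z of cup3_mid in the frame of pan_top between 0.104 and 0.114 m) and (z of cup4_mid in the frame of pan_top between 0.026 and 0.036 m or z of cup4_mid in the frame of pan_top between 0.052 and 0.062 m or z of cup4_mid in the frame of pan_top between 0.078 and 0.088 m or z of cup4_mid in the frame of pan_top between 0.104 and 0.114 m) and horizontal distance between cup1_mid and cup2_mid below 0.008 m and horizontal distance between each of cup1_mid, cup2_mid and cup3_mid below 0.008 m and horizontal distance between each of cup1_mid, cup2_mid, cup3_mid and cup4_mid below 0.008 m), for 0.3 s.
3. TARE is pressed with the empty stack on the pan (all of step 2 and value of joint tare above 0.0045 m and horizontal distance between coil_mid and pan_top above 0.08 m), for 0.05 s.
4. the sample part is in the top cup, at rest (all of step 2 and horizontal distance between coil_mid and cup1_mid below 0.016 m and horizontal distance between coil_mid and cup2_mid below 0.016 m and horizontal distance between coil_mid and cup3_mid below 0.016 m and horizontal distance between coil_mid and cup4_mid below 0.016 m and z of coil_mid in the frame of cup1_mid above 0.004 m and z of coil_mid in the frame of cup2_mid above 0.004 m and z of coil_mid in the frame of cup3_mid above 0.004 m and z of coil_mid in the frame of cup4_mid above 0.004 m and linear speed of coil below 0.02 m/s), for 0.3 s.
At the end, for the whole second after the job is handed in: all cups upright (within 7 degrees) in one stack within 60 mm of the pan's centre, axes within 8 mm, each 26 mm (5 mm tolerance) above the one below it, at rest; the sample part in the top cup, within 16 mm of its axis, at rest; the rocker on; both keys up (all of step 4 and value of joint rocker above 0.15 rad and value of joint each of zero, tare below 0.003 m and linear speed of each of cup1, cup2, cup3, cup4 below 0.02 m/s); the robot touches nothing.
It fails at once if the scale was on and is switched off (value of joint rocker below 0 rad and distance of rocker_c1 from where it was at the start of the episode above 0.0055 m).
It fails at once if ZERO is pressed although the scale was on from the start, or before it is switched on (value of joint zero above 0.0045 m and distance of rocker_c1 from where it was at the start of the episode below 0.0055 m).
It fails at once if something is put on the pan while the scale is off (value of joint rocker below 0 rad and contact force between pan and anything else above 0.3 N).
It fails at once if the solder spool, circuit board or screwdriver is moved more than 30 mm (distance of any of spool, board, driver from where it was at the start of the episode above 0.03 m).
Of cup1, cup2, cup3, cup4 only 2 to 4 are there at a start; the rules pass over those that are not, and their reading is None.
At some moment in a run one of coil may be knocked a few centimetres aside while the robot is not near it.
It also fails if it takes over 210 s, if anything falls off the work surface, if the arm or the gripper's body presses on something with over 40 N, if the wrist force passes 120 N, or if a joint passes its speed limit or range.

## Working session

There is one attempt and no reset: what is moved stays moved. The work goes in short steps, Python scripts to look and compute and a tool call to move; the robot and the scene stay as the last step left them, time stands still between calls to the robot, and variables do not carry over. Pictures are saved under pics/ and viewed, about 12 in all and at most 16, crops included, and the job is handed in when it is done.

Besides the shell and the picture viewer there is one more tool, called after "Call:" as name(argument=value, ...), one argument or row to a line, values as JSON. servo_tool: Moves the arm, as the interface text tells. Its arguments: {"type":"object","properties":{"motion":{"type":"array"},"grip_force":{"type":"number"}},"required":["motion"]}

```bash
mkdir -p pics
cat > h.py <<'E'
import numpy as np,cv2
from cell import arm
def ray(name,u,v,cal=None):
    c=cal or arm.get_calibration(name);K=np.array(c["camera_matrix"]);R=np.array(c["rotation"]);p=np.array(c["position"])
    d=np.linalg.inv(K)@np.array([u,v,1.]);return p,R@np.array([d[0],-d[1],-d[2]])
def at(name,u,v,z,cal=None):
    p,d=ray(name,u,v,cal);return (p+d*(z-p[2])/d[2]).round(4)
def px(name,P,cal=None):
    c=cal or arm.get_calibration(name);K=np.array(c["camera_matrix"]);q=np.array(c["rotation"]).T@(np.array(P)-np.array(c["position"]))
    w=K@np.array([q[0],-q[1],-q[2]]);return (w[:2]/w[2]).round(1)
def shot(name,fn,crop=None,s=1):
    im=arm.grab_frame(name)
    if crop: x0,y0,x1,y1=crop;im=im[y0:y1,x0:x1]
    if s!=1: im=cv2.resize(im,None,fx=s,fy=s,interpolation=cv2.INTER_CUBIC)
    cv2.imwrite("pics/"+fn,im)
E
python3 - <<'E'
from h import *
for n in("top","side","wrist"):
    c=arm.get_calibration(n);print(n,{k:np.array(v).round(3).tolist() for k,v in c.items()})
t=arm.grab_frame("top");s=arm.grab_frame("side")
cv2.imwrite("pics/t.png",t);cv2.imwrite("pics/s.png",s)
print(arm.state())
E
```

```text
top {'camera_matrix': [[430.878, 0.0, 278.287], [0.0, 430.878, 206.039], [0.0, 0.0, 1.0]], 'position': [0.38, -0.032, 1.202], 'rotation': [0.106, -0.101, -1.551]}
side {'camera_matrix': [[429.219, 0.0, 285.614], [0.0, 429.219, 207.753], [0.0, 0.0, 1.0]], 'position': [0.414, -0.712, 0.804], 'rotation': [0.754, -0.072, -0.182]}
wrist {'camera_matrix': [[302.016, 0.0, 273.973], [0.0, 302.016, 207.704], [0.0, 0.0, 1.0]], 'position': [0.133, 0.512, 0.385], 'rotation': [-0.239, -0.161, 1.18]}
{'time_s': 0.1, 'joints': array([ 9.63607629e-01,  3.13364320e-01,  1.49833384e+00,  1.48262732e-05,
        1.33100718e+00, -2.23391604e-01]), 'qvel': array([-0.00106205, -0.00229791, -0.00124122, -0.00131768, -0.0003609 ,
       -0.00031615]), 'tau': array([ 3.70442620e-03, -4.02807319e+01, -2.52643150e+01,  6.96451496e-02,
        3.42263666e-02, -5.01270961e-05]), 'tcp_pos': array([0.19643688, 0.4865895 , 0.1992438 ]), 'tcp_rot': array([ 2.60402455e+00,  1.75676223e+00, -1.63743585e-03]), 'wrist_force': array([ 0.46587648, -0.27281075, -0.00560279]), 'wrist_torque': array([ 0.01951768,  0.00314964, -0.01509598]), 'width': 0.9981089475193482}
```

View pics/t.png

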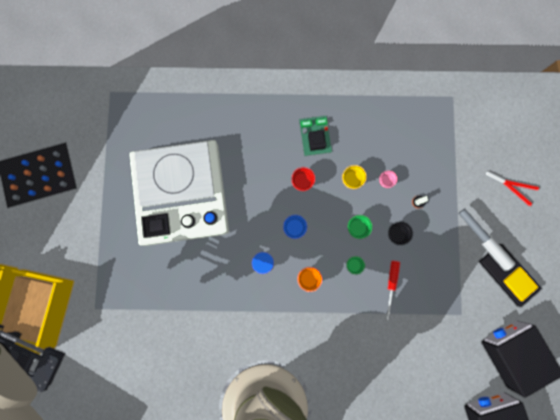

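View pics/s.png

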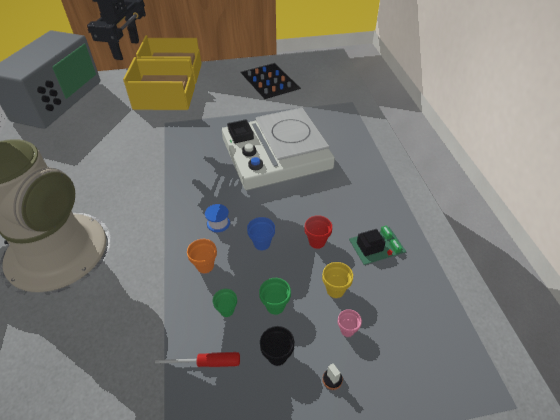

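The top view shows the scale at (180,190) and its rocker guard at (156,225). ZERO is at (188,220) and TARE at (210,218).

- **Cups:** red (303,179), yellow (354,177), blue (295,226) and a larger green at (360,226).
- **Like cup4:** green large (360,226), green small (355,265), black (400,233), orange (310,279) and pink (388,179). The large green fits the description.
- **Others:** spool (263,263), inductor (420,201).

I'll confirm these in an enlarged crop.

```bash
sed -i 's/R=np.array(c\["rotation"\])/R=cv2.Rodrigues(np.array(c["rotation"],float))[0]/; s/np.array(c\["rotation"\]).T/cv2.Rodrigues(np.array(c["rotation"],float))[0].T/' h.py
python3 - <<'E'
from h import *
t=cv2.imread("pics/t.png")
cv2.imwrite("pics/c1.png",cv2.resize(t[150:300,245:445],None,fx=4,fy=4,interpolation=cv2.INTER_CUBIC))
cv2.imwrite("pics/c2.png",cv2.resize(t[130:250,120:240],None,fx=5,fy=5,interpolation=cv2.INTER_CUBIC))
for n,(u,v),z in [("red",(303,179),.062),("yel",(354,177),.062),("blu",(295,226),.062),("grn",(360,226),.062),("coil",(420,201),.025),("ring",(174,173),.075),("zero",(188,220.5),.072),("tare",(210,217.5),.072),("rock",(156,225),.066)]: print(n,at("top",u,v,z))
E
```

```text
red [ 0.6067 -0.093   0.062 ]
yel [ 0.6144 -0.2302  0.062 ]
blu [ 0.4795 -0.073   0.062 ]
grn [ 0.4824 -0.2453  0.062 ]
coil [ 0.5576 -0.4182  0.025 ]
ring [0.6147 0.2519 0.075 ]
zero [0.4884 0.2095 0.072 ]
tare [0.4973 0.1518 0.072 ]
rock [0.4756 0.2949 0.066 ]
```

View pics/c1.png

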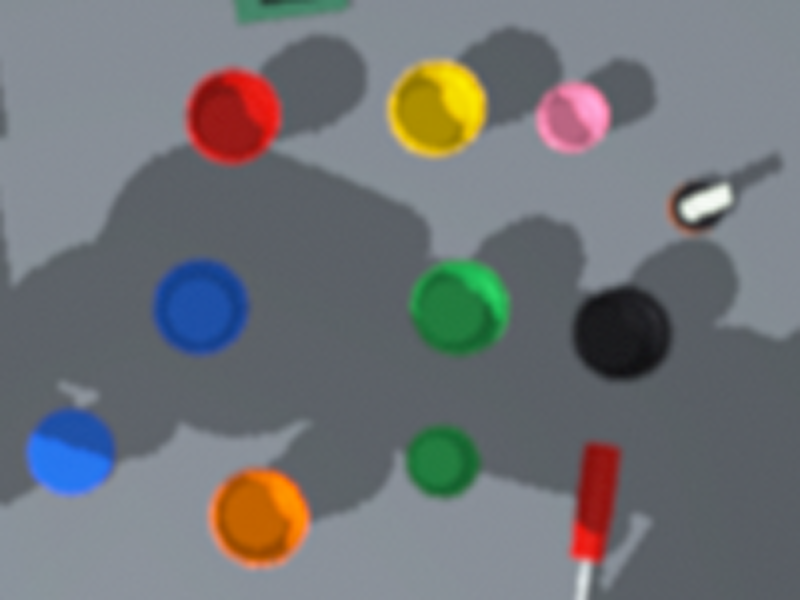

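View pics/c2.png

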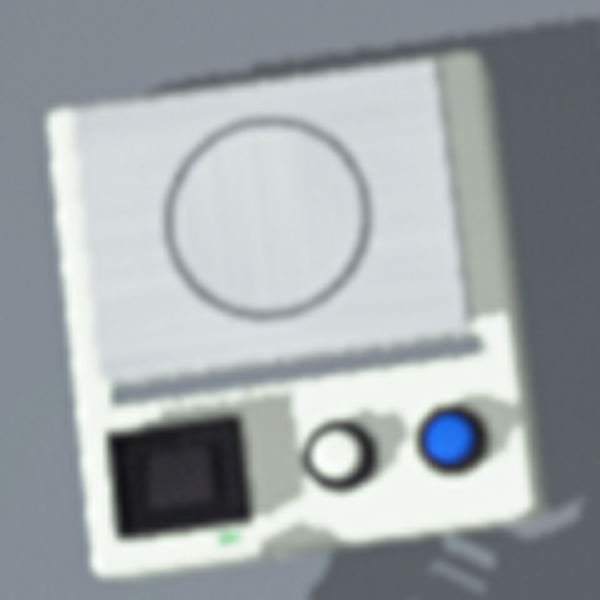

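The crop confirms it: the larger green cup at (360,227) is cup4. It matches red, yellow and blue in size, and the small green is about 3/4 of that. All four cups are present. The scale's yaw is about 8.8°, and the green tick is on the key side of the guard. I'll shut the gripper and go above the ON end.

Call:
servo_tool(
  motion=[
    [3.5, -2.6, 0, 0, 0, -7, 0],
    [7, -5.2, 0, 0, 0, -14, 0],
    [10.5, -7.8, 0, 0, 0, -21, 0],
    [14, -10.4, 0, 0, 0, -28, 0],
    [17.5, -13, 0, 0, 0, -35, 0],
    [21, -15.6, 0, 0, 0, -42, 0],
    [24.6, -18.2, 0, 0, 0, -49, 0],
    [28.2, -20.8, 0, 0, 0, -56, 0],
  ],
)

```text
time_s: 0.77
tcp_pos: [0.466, 0.2872, 0.1995]
tcp_rot: [3.125, 0.319, -0.001]
wrist_force: [-1.2, 1.3, 0.0]
width: 0.415
```

Call:
servo_tool(
  motion=[
    [0, 0, -3, 0, 0, -3.5, 0],
    [0, 0, -6, 0, 0, -3.5, 0],
    [0, 0, -8, 0, 0, -3.5, 0],
    [0, 0, -8, 0, 0, -3.5, 0],
    [0, 0, -8, 0, 0, -3.5, 0],
  ],
)

```text
time_s: 1.18
tcp_pos: [0.4645, 0.2887, 0.1195]
tcp_rot: [3.133, 0.233, -0.002]
wrist_force: [-0.2, -0.3, -0.1]
width: 0.039
```

Run:
```python
from h import *
s=arm.state();print(s["tcp_pos"],s["tcp_rot"],s["wrist_force"],s["width"])
c=arm.get_calibration("wrist")
shot("wrist","w1.png")
print(c)
z=.066
print(px("wrist",[.478,.279,z],c),px("wrist",[.4756,.2949,z],c),px("wrist",[.4884,.2095,.072],c))
```

```text
[0.46449469 0.28874377 0.11953301] [ 3.13251288e+00  2.33165137e-01 -2.47179372e-03] [-0.23738052 -0.3224464  -0.10241931] 0.038903814250271805
{'camera_matrix': array([[302.01632689,   0.        , 273.97258584],
       [  0.        , 302.01632689, 207.70435291],
       [  0.        ,   0.        ,   1.        ]]), 'position': array([0.45474098, 0.35589296, 0.30508932]), 'rotation': array([-0.27052577, -0.01898422,  0.14851101])}
[288.2 222.8] [288.4 204.2] [287.4 301.2]
```

View pics/w1.png

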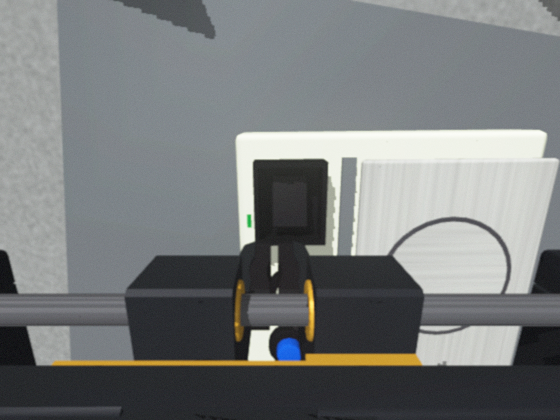

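The wrist view shows the guard centred at about (290,202) and the rocker in its middle, which agrees with the top-camera estimate to 1 mm. Next I align and feel down.

Call:
servo_tool(
  motion=[
    [1.4, -1.0, 0, 0, 0, 0, 0],
    [1.4, -1.0, -1, 0, 0, 0, 0],
    [1.4, -1.0, -3, 0, 0, 0, 0],
    [1.4, -1.0, -3.6, 0, 0, 0, 0],
    [1.4, -1.0, -4, 0, 0, 0, 0],
    [1.4, -1.0, -4.3, 0, 0, 0, 0],
    [1.4, -1.0, -4.3, 0, 0, 0, 0],
  ],
)

```text
time_s: 1.82
tcp_pos: [0.4787, 0.2791, 0.0769]
tcp_rot: [-3.133, -0.233, -0.0]
wrist_force: [-0.6, 0.5, -0.4]
width: 0.003
```

Call:
servo_tool(
  motion=[
    [0, 0, -0.2, 0, 0, 0, 0],
    [0, 0, -0.4, 0, 0, 0, 0],
    [0, 0, -0.5, 0, 0, 0, 0],
    [0, 0, -0.5, 0, 0, 0, 0],
  ],
)

```text
time_s: 2.15
tcp_pos: [0.4787, 0.2788, 0.0717]
tcp_rot: [3.133, 0.233, -0.0]
wrist_force: [-0.3, -0.1, -0.3]
width: 0.002
```

Call:
servo_tool(
  motion=[
    [0, 0, -0.1, 0, 0, 0, 0],
    [0, 0, -0.2, 0, 0, 0, 0],
    [0, 0, -0.2, 0, 0, 0, 0],
  ],
)

```text
time_s: 2.4
tcp_pos: [0.4787, 0.2788, 0.0696]
tcp_rot: [3.133, 0.233, -0.0]
wrist_force: [-0.8, -0.8, 1.0]
width: 0.001
```

Call:
servo_tool(
  motion=[
    [0, 0, -0.1, 0, 0, 0, 0],
    [0, 0, -0.2, 0, 0, 0, 0],
    [0, 0, -0.2, 0, 0, 0, 0],
  ],
)

```text
time_s: 2.65
tcp_pos: [0.4787, 0.2788, 0.0675]
tcp_rot: [3.133, 0.233, -0.001]
wrist_force: [-0.6, -0.2, -0.4]
width: 0.004
```

Call:
servo_tool(
  motion=[
    [0, 0, -0.1, 0, 0, 0, 0],
    [0, 0, -0.2, 0, 0, 0, 0],
    [0, 0, -0.2, 0, 0, 0, 0],
  ],
)

```text
time_s: 2.9
tcp_pos: [0.4787, 0.2788, 0.0655]
tcp_rot: [3.133, 0.233, -0.0]
wrist_force: [-0.2, 0.8, -0.2]
width: 0.005
```

Call:
servo_tool(
  motion=[
    [0, 0, -0.1, 0, 0, 0, 0],
    [0, 0, -0.1, 0, 0, 0, 0],
  ],
)

```text
time_s: 3.07
tcp_pos: [0.4787, 0.2788, 0.0646]
tcp_rot: [3.133, 0.233, -0.0]
wrist_force: [0.1, -0.3, -0.1]
width: 0.006
```

Call:
servo_tool(
  motion=[
    [0, 0, -0.1, 0, 0, 0, 0],
    [0, 0, -0.1, 0, 0, 0, 0],
  ],
)

```text
time_s: 3.23
tcp_pos: [0.4787, 0.2788, 0.0635]
tcp_rot: [3.133, 0.233, -0.0]
wrist_force: [-0.1, -0.1, 0.3]
width: 0.006
```

Call:
servo_tool(
  motion=[
    [0, 0, -0.1, 0, 0, 0, 0],
    [0, 0, -0.1, 0, 0, 0, 0],
  ],
)

```text
time_s: 3.4
tcp_pos: [0.4787, 0.2788, 0.0625]
tcp_rot: [3.133, 0.233, -0.0]
wrist_force: [0.3, -0.2, 0.4]
width: 0.003
```

Call:
servo_tool(
  motion=[
    [0, 0, -0.1, 0, 0, 0, 0],
    [0, 0, -0.1, 0, 0, 0, 0],
  ],
)

```text
time_s: 3.57
tcp_pos: [0.4787, 0.2788, 0.0616]
tcp_rot: [3.133, 0.233, -0.0]
wrist_force: [0.2, 0.6, 0.5]
width: 0.005
```

Call:
servo_tool(
  motion=[
    [0, 0, -0.1, 0, 0, 0, 0],
    [0, 0, -0.1, 0, 0, 0, 0],
  ],
)

```text
time_s: 3.73
tcp_pos: [0.4787, 0.2788, 0.0605]
tcp_rot: [3.133, 0.233, -0.0]
wrist_force: [-0.2, 0.5, 0.9]
width: 0.004
```

Call:
servo_tool(
  motion=[
    [0, 0, -0.1, 0, 0, 0, 0],
    [0, 0, -0.1, 0, 0, 0, 0],
  ],
)

```text
time_s: 3.9
tcp_pos: [0.4787, 0.2788, 0.0596]
tcp_rot: [3.133, 0.233, -0.0]
wrist_force: [-0.3, 0.1, -0.5]
width: 0.002
```

Run:
```python
from h import *
s=arm.state();print(s["tcp_pos"],s["wrist_force"],s["wrist_torque"],s["width"])
shot("side","s2.png",(205,105,305,185),6)
im=cv2.imread("pics/s.png")[105:185,205:305]
cv2.imwrite("pics/s2.png",np.vstack([cv2.resize(im,(500,300)),cv2.resize(cv2.imread("pics/s2.png"),(500,300))]))
```

```text
[0.47869746 0.27880795 0.05956806] [-0.32239417  0.07371676 -0.54480086] [-0.05563955  0.01442635 -0.00361706] 0.0019424894594937642
```

View pics/s2.png

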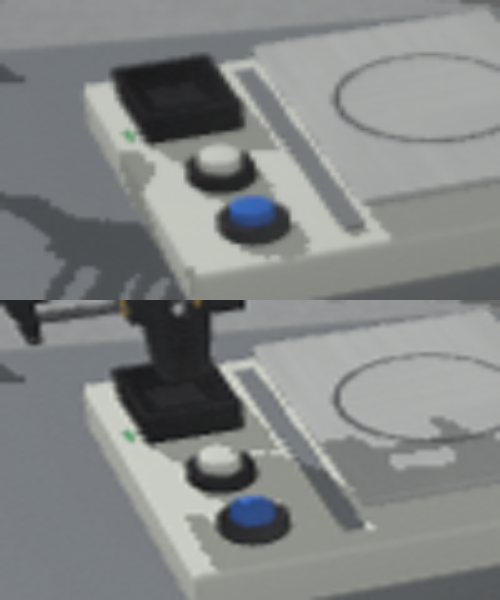

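Run:
```python
from h import *
for P in ([.4787,.2788,.0596],[.478,.279,.066],[.4758,.2948,.066],[.4758,.2948,.074],[.4884,.2095,.072],[.4973,.1518,.072]):
    p=px("side",P);print(P,p,(p-[205,105])*[5,3.75]+[0,300])
    print("  top",px("top",P))
```

```text
[0.4787, 0.2788, 0.0596] [241.6 135.6] [183.   414.75]
  top [162.8 224.1]
[0.478, 0.279, 0.066] [241.2 133.7] [181.    407.625]
  top [162.1 224.2]
[0.4758, 0.2948, 0.066] [239.8 130.5] [174.    395.625]
  top [156.1 224.9]
[0.4758, 0.2948, 0.074] [239.6 128.2] [173. 387.]
  top [155.2 224.6]
[0.4884, 0.2095, 0.072] [248.  146.8] [215.   456.75]
  top [188.  220.5]
[0.4973, 0.1518, 0.072] [254.2 160. ] [246.   506.25]
  top [210.  217.5]
```

Run:
```python
from h import *
a=cv2.imread("pics/s.png")[100:150,215:275]
b=arm.grab_frame("side")[100:150,215:275]
f=lambda i:cv2.resize(np.clip(i.astype(float)*3.5,0,255).astype(np.uint8),(600,300)if 0 else (400,400),interpolation=cv2.INTER_CUBIC)
cv2.imwrite("pics/s3.png",np.hstack([f(a),f(b)]))
```

```text
(no output)
```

View pics/s3.png

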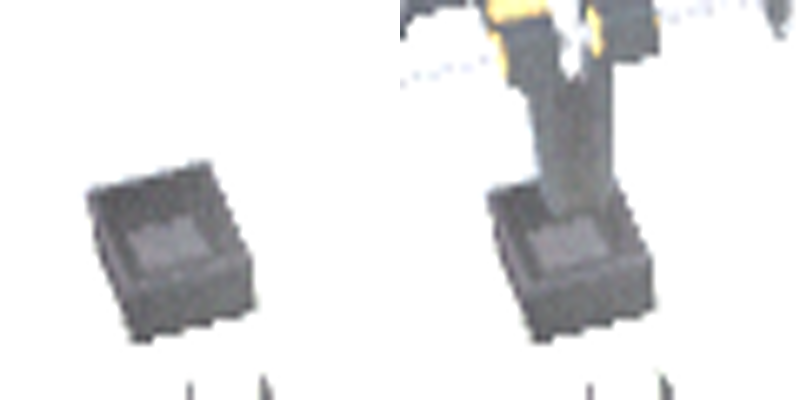

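Run:
```python
from h import *
c={'camera_matrix':arm.get_calibration("wrist")["camera_matrix"],'position':[0.45474098,0.35589296,0.30508932],'rotation':[-0.27052577,-0.01898422,0.14851101]}
print("tcp in w1",px("wrist",[.4645,.2887,.1195],c))
for z in(.06,.064,.07,.074): print(z,at("side",241.3,126.9,z))
s=arm.state();print(s["tcp_pos"],s["joints"])
b=arm.grab_frame("top")[205:245,135:195];w=arm.grab_frame("wrist")
f=lambda i:np.clip(i.astype(float)*3,0,255).astype(np.uint8)
cv2.imwrite("pics/m.png",np.hstack([cv2.resize(f(b),(400,267),interpolation=cv2.INTER_CUBIC),cv2.resize(f(w[140:340,150:450]),(400,267))]))
print(px("top",s["tcp_pos"])-[135,205],px("wrist",s["tcp_pos"]))
```

```text
tcp in w1 [273.8 231.9]
0.06 [0.4826 0.3194 0.06  ]
0.064 [0.4823 0.3138 0.064 ]
0.07 [0.4817 0.3055 0.07  ]
0.074 [0.4814 0.3    0.074 ]
[0.47875501 0.27881061 0.05970076] [ 3.15875409e-01  5.22023232e-01  1.58053785e+00 -3.32373101e-05
  1.03905145e+00  1.67314827e-01]
[27.8 19.1] [273.8 231.8]
```

View pics/m.png

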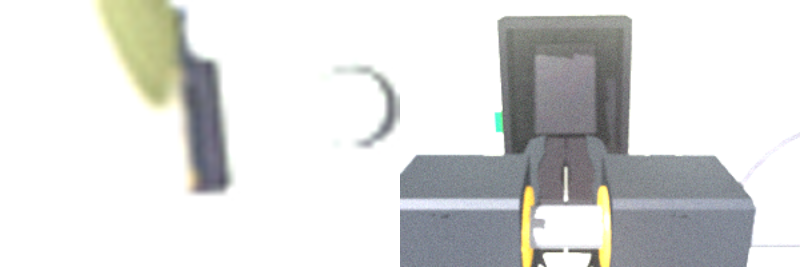

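Both views disagree with the reported TCP height. The whole rocker is visible unobstructed at crop (535-600, 55-137), and in the side view the tips end at about (241,127), where the TCP should project to (241.6,135.6). That puts the real tips about 3 cm above the rocker, so it hasn't been touched yet. I'll keep feeling downward in small steps.

Call:
servo_tool(
  motion=[
    [0, 0, -0.1, 0, 0, 0, 0],
    [0, 0, -0.2, 0, 0, 0, 0],
    [0, 0, -0.3, 0, 0, 0, 0],
    [0, 0, -0.3, 0, 0, 0, 0],
  ],
)

```text
time_s: 4.43
tcp_pos: [0.4786, 0.2788, 0.0564]
tcp_rot: [3.133, 0.233, -0.001]
wrist_force: [-0.1, 0.9, 0.7]
width: 0.004
```

Call:
servo_tool(
  motion=[
    [0, 0, -0.1, 0, 0, 0, 0],
    [0, 0, -0.2, 0, 0, 0, 0],
    [0, 0, -0.3, 0, 0, 0, 0],
    [0, 0, -0.3, 0, 0, 0, 0],
  ],
)

```text
time_s: 4.77
tcp_pos: [0.4787, 0.2788, 0.0535]
tcp_rot: [3.133, 0.233, -0.0]
wrist_force: [-1.0, -0.8, 0.2]
width: 0.002
```

Run:
```python
from h import *
a=cv2.imread("pics/s.png")[90:160,205:285]
b=arm.grab_frame("side")[90:160,205:285];cal=arm.get_calibration("wrist");p=arm.state()["tcp_pos"];w=arm.grab_frame("wrist")
f=lambda i:np.clip(i.astype(float)*2.5,0,255).astype(np.uint8)
cv2.imwrite("pics/m2.png",np.hstack([cv2.resize(f(b),(400,350),interpolation=cv2.INTER_CUBIC),cv2.resize(f(w[140:280,200:360]),(400,350),interpolation=cv2.INTER_CUBIC)]))
for d in(0,.01,.02,.03,.04):print(d,px("wrist",p+[0,0,d],cal),(px("side",p+[0,0,d])-[205,90])*5)
```

```text
0 [273.8 231.9] [184.  236.5]
0.01 [273.8 237.4] [182.5 222. ]
0.02 [273.8 243.6] [181.5 208. ]
0.03 [273.8 250.4] [180. 193.]
0.04 [273.8 258.1] [178.5 178.5]
```

View pics/m2.png

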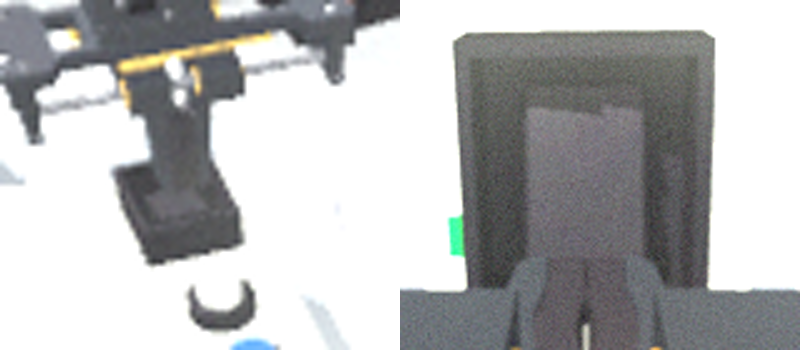

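Call:
servo_tool(
  motion=[
    [0, 0, -0.1, 0, 0, 0, 0],
    [0, 0, -0.2, 0, 0, 0, 0],
    [0, 0, -0.3, 0, 0, 0, 0],
    [0, 0, -0.4, 0, 0, 0, 0],
    [0, 0, -0.4, 0, 0, 0, 0],
  ],
)

```text
time_s: 5.28
tcp_pos: [0.4786, 0.2788, 0.0494]
tcp_rot: [3.133, 0.233, -0.001]
wrist_force: [-0.4, 0.4, 0.1]
width: 0.006
```

Call:
servo_tool(
  motion=[
    [0, 0, -0.1, 0, 0, 0, 0],
    [0, 0, -0.1, 0, 0, 0, 0],
  ],
)

```text
time_s: 5.45
tcp_pos: [0.4787, 0.2788, 0.0486]
tcp_rot: [3.133, 0.233, -0.0]
wrist_force: [0.3, 0.7, 0.8]
width: 0.003
```

Call:
servo_tool(
  motion=[
    [0, 0, -0.1, 0, 0, 0, 0],
    [0, 0, -0.1, 0, 0, 0, 0],
  ],
)

```text
time_s: 5.62
tcp_pos: [0.4787, 0.2788, 0.0475]
tcp_rot: [3.133, 0.233, -0.0]
wrist_force: [-0.5, -0.3, 0.0]
width: 0.002
```

Call:
servo_tool(
  motion=[
    [0, 0, -0.1, 0, 0, 0, 0],
    [0, 0, -0.1, 0, 0, 0, 0],
  ],
)

```text
time_s: 5.78
tcp_pos: [0.4787, 0.2788, 0.0465]
tcp_rot: [3.133, 0.233, -0.0]
wrist_force: [-0.2, 1.0, 1.0]
width: 0.002
```

Call:
servo_tool(
  motion=[
    [0, 0, -0.1, 0, 0, 0, 0],
    [0, 0, -0.1, 0, 0, 0, 0],
  ],
)

```text
time_s: 5.95
tcp_pos: [0.4787, 0.2788, 0.0456]
tcp_rot: [3.133, 0.233, -0.0]
wrist_force: [0.1, -1.5, -0.0]
width: -0.0
```

Call:
servo_tool(
  motion=[
    [0, 0, -0.1, 0, 0, 0, 0],
    [0, 0, -0.1, 0, 0, 0, 0],
  ],
)

```text
time_s: 6.12
tcp_pos: [0.4787, 0.2788, 0.0446]
tcp_rot: [3.133, 0.233, -0.0]
wrist_force: [0.2, 0.4, -0.3]
width: 0.004
```

Call:
servo_tool(
  motion=[
    [0, 0, -0.1, 0, 0, 0, 0],
    [0, 0, -0.1, 0, 0, 0, 0],
  ],
)

```text
time_s: 6.28
tcp_pos: [0.4787, 0.2788, 0.0436]
tcp_rot: [3.133, 0.233, -0.0]
wrist_force: [-0.7, -0.1, -0.0]
width: 0.008
```

Call:
servo_tool(
  motion=[
    [0, 0, -0.1, 0, 0, 0, 0],
    [0, 0, -0.1, 0, 0, 0, 0],
  ],
)

```text
time_s: 6.45
tcp_pos: [0.4787, 0.2788, 0.0426]
tcp_rot: [3.133, 0.233, -0.0]
wrist_force: [0.3, -0.4, -0.2]
width: 0.007
```

Call:
servo_tool(
  motion=[
    [0, 0, -0.1, 0, 0, 0, 0],
    [0, 0, -0.1, 0, 0, 0, 0],
  ],
)

```text
time_s: 6.62
tcp_pos: [0.4787, 0.2788, 0.0416]
tcp_rot: [3.133, 0.233, -0.0]
wrist_force: [1.1, 0.5, -0.1]
width: 0.005
```

Call:
servo_tool(
  motion=[
    [0, 0, -0.1, 0, 0, 0, 0],
    [0, 0, -0.1, 0, 0, 0, 0],
  ],
)

```text
time_s: 6.78
tcp_pos: [0.4787, 0.2788, 0.0406]
tcp_rot: [3.133, 0.233, -0.0]
wrist_force: [0.5, -0.2, -0.0]
width: 0.003
```

Call:
servo_tool(
  motion=[
    [0, 0, -0.1, 0, 0, 0, 0],
    [0, 0, -0.1, 0, 0, 0, 0],
  ],
)

```text
time_s: 6.95
tcp_pos: [0.4787, 0.2788, 0.0395]
tcp_rot: [3.133, 0.233, -0.0]
wrist_force: [-0.1, 0.7, 1.0]
width: 0.007
```

Call:
servo_tool(
  motion=[
    [0, 0, -0.1, 0, 0, 0, 0],
    [0, 0, -0.1, 0, 0, 0, 0],
  ],
)

```text
time_s: 7.12
tcp_pos: [0.4787, 0.2788, 0.0385]
tcp_rot: [3.133, 0.233, -0.0]
wrist_force: [0.0, -0.2, 0.6]
width: 0.002
```

Call:
servo_tool(
  motion=[
    [0, 0, -0.1, 0, 0, 0, 0],
    [0, 0, -0.1, 0, 0, 0, 0],
  ],
)

```text
time_s: 7.28
tcp_pos: [0.4787, 0.2788, 0.0376]
tcp_rot: [3.133, 0.233, -0.0]
wrist_force: [0.3, 0.5, -0.4]
width: 0.007
```

Call:
servo_tool(
  motion=[
    [0, 0, -0.1, 0, 0, 0, 0],
    [0, 0, -0.1, 0, 0, 0, 0],
  ],
)

```text
time_s: 7.45
tcp_pos: [0.4787, 0.2788, 0.0366]
tcp_rot: [3.133, 0.233, -0.0]
wrist_force: [-0.1, -0.6, 0.3]
width: 0.006
```

Call:
servo_tool(
  motion=[
    [0, 0, -0.1, 0, 0, 0, 0],
    [0, 0, -0.1, 0, 0, 0, 0],
  ],
)

```text
time_s: 7.62
tcp_pos: [0.4787, 0.2788, 0.0356]
tcp_rot: [3.133, 0.233, -0.0]
wrist_force: [-0.5, 0.6, -0.8]
width: 0.005
```

Run:
```python
from h import *
F=np.array([arm.state()["wrist_force"]]);b=arm.grab_frame("side")[90:160,205:285];w=arm.grab_frame("wrist");s=arm.state();print(s["tcp_pos"],F,s["wrist_force"],s["tau"])
f=lambda i:np.clip(i.astype(float)*2.5,0,255).astype(np.uint8)
cv2.imwrite("pics/m3.png",np.hstack([cv2.resize(f(b),(400,350),interpolation=cv2.INTER_CUBIC),cv2.resize(f(w[140:280,200:360]),(400,350),interpolation=cv2.INTER_CUBIC)]))
p=s["tcp_pos"]
for d in(.02,.03,.04):print(d,(px("side",p+[0,0,d])-[205,90])*5)
```

```text
[0.478731   0.27881122 0.03567514] [[-0.4893332   0.61528193 -0.80230182]] [-0.08630643 -0.17058819  0.12245733] [-1.84149168e-03 -4.63764346e+01 -2.07585007e+01  6.49885903e-02
 -1.27796640e-03 -1.06386324e-04]
0.02 [184.  233.5]
0.03 [182.5 219. ]
0.04 [181.  204.5]
```

View pics/m3.png

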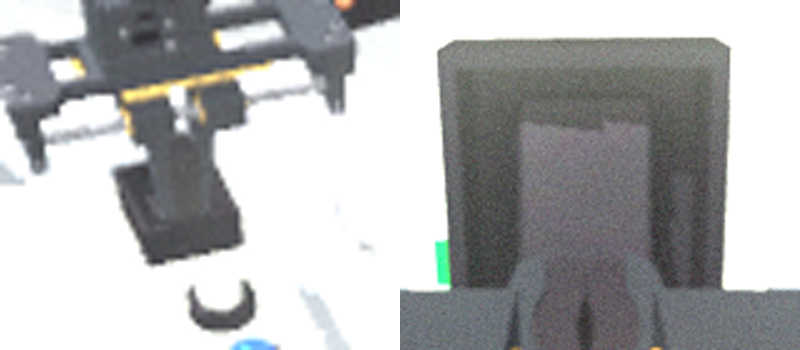

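The tips are now inside the guard at crop (180,222), about 28 mm above the reported TCP, so at roughly 64 mm. A raised ON end would already have been felt at 70 mm. I'll go on to the contact.

Call:
servo_tool(
  motion=[
    [0, 0, -0.1, 0, 0, 0, 0],
    [0, 0, -0.1, 0, 0, 0, 0],
  ],
)

```text
time_s: 7.88
tcp_pos: [0.4787, 0.2788, 0.0346]
tcp_rot: [3.133, 0.233, -0.0]
wrist_force: [-0.1, -0.7, -0.5]
width: 0.008
```

Call:
servo_tool(
  motion=[
    [0, 0, -0.1, 0, 0, 0, 0],
    [0, 0, -0.1, 0, 0, 0, 0],
  ],
)

```text
time_s: 8.05
tcp_pos: [0.4787, 0.2788, 0.0336]
tcp_rot: [3.133, 0.233, -0.0]
wrist_force: [-0.1, -0.5, -0.4]
width: 0.005
```

Call:
servo_tool(
  motion=[
    [0, 0, -0.1, 0, 0, 0, 0],
    [0, 0, -0.1, 0, 0, 0, 0],
  ],
)

```text
time_s: 8.22
tcp_pos: [0.4788, 0.2788, 0.0326]
tcp_rot: [-3.133, -0.233, -0.0]
wrist_force: [0.8, 0.5, 0.1]
width: 0.005
```

Call:
servo_tool(
  motion=[
    [0, 0, -0.1, 0, 0, 0, 0],
    [0, 0, -0.1, 0, 0, 0, 0],
  ],
)

```text
time_s: 8.38
tcp_pos: [0.4789, 0.2786, 0.0318]
tcp_rot: [3.133, 0.233, 0.0]
wrist_force: [-0.4, -1.8, 2.6]
width: 0.005
```

Call:
servo_tool(
  motion=[
    [0, 0, -0.1, 0, 0, 0, 0],
    [0, 0, -0.1, 0, 0, 0, 0],
  ],
)

```text
time_s: 8.55
tcp_pos: [0.479, 0.2786, 0.0307]
tcp_rot: [3.133, 0.233, 0.001]
wrist_force: [1.1, -2.0, 4.0]
width: 0.005
```

Call:
servo_tool(
  motion=[
    [0, 0, -0.1, 0, 0, 0, 0],
    [0, 0, -0.1, 0, 0, 0, 0],
  ],
)

```text
time_s: 8.72
tcp_pos: [0.4788, 0.2789, 0.0295]
tcp_rot: [-3.133, -0.233, -0.0]
wrist_force: [0.8, -0.9, 1.5]
width: 0.001
```

Call:
servo_tool(
  motion=[
    [0, 0, -0.1, 0, 0, 0, 0],
    [0, 0, -0.1, 0, 0, 0, 0],
  ],
)

```text
time_s: 8.88
tcp_pos: [0.4785, 0.2789, 0.0284]
tcp_rot: [-3.133, -0.233, 0.001]
wrist_force: [0.3, -0.8, -0.7]
width: 0.007
```

Call:
servo_tool(
  motion=[
    [0, 0, -0.1, 0, 0, 0, 0],
    [0, 0, -0.1, 0, 0, 0, 0],
  ],
)

```text
time_s: 9.05
tcp_pos: [0.4784, 0.2789, 0.0273]
tcp_rot: [-3.133, -0.233, 0.001]
wrist_force: [0.4, 0.5, -0.9]
width: 0.004
```

Call:
servo_tool(
  motion=[
    [0, 0, -0.1, 0, 0, 0, 0],
    [0, 0, -0.1, 0, 0, 0, 0],
  ],
)

```text
time_s: 9.22
tcp_pos: [0.4785, 0.2789, 0.0264]
tcp_rot: [-3.133, -0.233, 0.001]
wrist_force: [0.5, -1.1, 0.9]
width: 0.006
```

Force rose to 4 N and then collapsed: a snap. The rocker therefore appears to have been OFF, with contact at about 70 mm and a tip offset of about 38 mm. I'll continue to the stop to confirm.

Call:
servo_tool(
  motion=[
    [0, 0, -0.1, 0, 0, 0, 0],
    [0, 0, -0.1, 0, 0, 0, 0],
  ],
)

```text
time_s: 9.38
tcp_pos: [0.4786, 0.2788, 0.0255]
tcp_rot: [3.133, 0.233, -0.0]
wrist_force: [0.2, -0.1, -0.2]
width: 0.001
```

Call:
servo_tool(
  motion=[
    [0, 0, -0.1, 0, 0, 0, 0],
    [0, 0, -0.1, 0, 0, 0, 0],
  ],
)

```text
time_s: 9.55
tcp_pos: [0.4788, 0.2789, 0.025]
tcp_rot: [-3.133, -0.233, -0.0]
wrist_force: [-1.7, -1.3, 2.8]
width: 0.001
```

Call:
servo_tool(
  motion=[
    [0, 0, -0.1, 0, 0, 0, 0],
    [0, 0, -0.1, 0, 0, 0, 0],
  ],
)

```text
time_s: 9.72
tcp_pos: [0.4789, 0.2789, 0.0247]
tcp_rot: [-3.133, -0.233, -0.001]
wrist_force: [-3.9, -1.7, 10.3]
width: 0.005
```

Call:
servo_tool(
  motion=[
    [0, 0, -0.1, 0, 0, 0, 0],
    [0, 0, -0.1, 0, 0, 0, 0],
  ],
)

```text
time_s: 9.88
tcp_pos: [0.479, 0.279, 0.0245]
tcp_rot: [-3.133, -0.234, -0.002]
wrist_force: [-6.6, -2.9, 18.1]
width: 0.005
```

The stop is firm at a reported 25 mm (18 N), so the rocker was OFF and is now ON. The real closed tip sits about 38 mm above the reported TCP. I'll lift, move over ZERO and press.

Call:
servo_tool(
  motion=[
    [0, 0, 2, 0, 0, 0, 0],
    [0, 0, 4, 0, 0, 0, 0],
    [0.5, -3.5, 4, 0, 0, 0, 0],
    [1, -7, 4, 0, 0, 0, 0],
    [1, -7, 4, 0, 0, 0, 0],
    [1, -7, 2.5, 0, 0, 0, 0],
    [1, -7, 1.7, 0, 0, 0, 0],
    [1, -7, 1.5, 0, 0, 0, 0],
  ],
)

```text
time_s: 10.55
tcp_pos: [0.4878, 0.2089, 0.0362]
tcp_rot: [3.133, 0.233, -0.004]
wrist_force: [-0.6, 0.7, -0.4]
width: 0.009
```

Run:
```python
from h import *
s=arm.state();print(s["tcp_pos"],s["wrist_force"])
print("start tcp in side",px("side",[.1964,.4866,.1992]),"d38",px("side",[.1964,.4866,.2372]),px("side",[.1964,.4866,.22]))
b=arm.grab_frame("side");a=cv2.imread("pics/s.png")
f=lambda i:np.clip(i.astype(float)*2.,0,255).astype(np.uint8)
cv2.imwrite("pics/m4.png",np.hstack([cv2.resize(f(b[90:160,205:285]),(400,350),interpolation=cv2.INTER_CUBIC),cv2.resize(f(a[0:70,80:160]),(400,350),interpolation=cv2.INTER_CUBIC)]))
```

```text
[0.48778034 0.20885964 0.03621601] [-0.59900235  0.66391768 -0.37059701]
start tcp in side [130.3  63.4] d38 [126.7  50.7] [128.3  56.5]
```

View pics/m4.png

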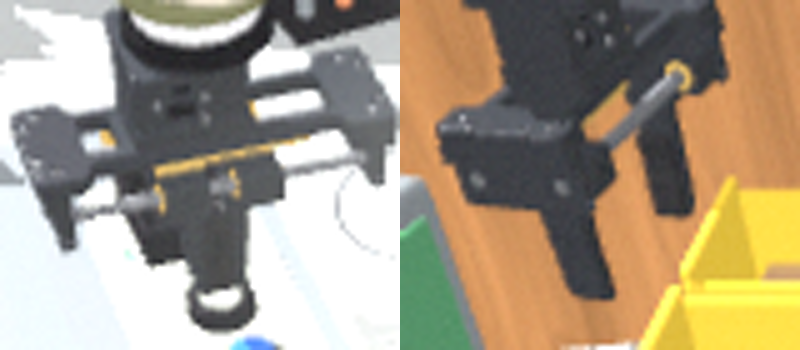

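In the starting picture (right) the open tips' midpoint is at (126.7,51.2), and TCP+38 mm projects to (126.7,50.7). So the true tip is always reported z + 38 mm. The left half shows the fingers right over the white ZERO key. Now I press it.

Call:
servo_tool(
  motion=[
    [0, 0, -0.3, 0, 0, 0, 0],
    [0, 0, -0.5, 0, 0, 0, 0],
    [0, 0, -0.7, 0, 0, 0, 0],
    [0, 0, -0.8, 0, 0, 0, 0],
    [0, 0, -0.8, 0, 0, 0, 0],
  ],
)

```text
time_s: 11.02
tcp_pos: [0.4889, 0.2092, 0.0299]
tcp_rot: [-3.132, -0.233, -0.001]
wrist_force: [-0.3, 0.9, 3.3]
width: 0.005
```

Call:
servo_tool(
  motion=[
    [0, 0, -0.1, 0, 0, 0, 0],
    [0, 0, -0.2, 0, 0, 0, 0],
    [0, 0, -0.2, 0, 0, 0, 0],
  ],
)

```text
time_s: 11.27
tcp_pos: [0.4889, 0.209, 0.0278]
tcp_rot: [-3.133, -0.233, -0.001]
wrist_force: [0.2, 3.1, 3.4]
width: 0.008
```

Call:
servo_tool(
  motion=[
    [0, 0, -0.1, 0, 0, 0, 0],
    [0, 0, -0.2, 0, 0, 0, 0],
    [0, 0, -0.2, 0, 0, 0, 0],
  ],
)

```text
time_s: 11.52
tcp_pos: [0.489, 0.209, 0.0272]
tcp_rot: [-3.133, -0.233, -0.001]
wrist_force: [-6.3, 1.8, 17.1]
width: 0.007
```

ZERO is fully down (17 N at the stop) with the pan empty. Next I lift, open and head towards the blue cup, refining the cup centres from the first picture meanwhile.

Call:
servo_tool(
  motion=[
    [0, 0, 3, 0, 0, 0, 0],
    [0, 0, 7, 0, 0, 0, 0],
    [-0.2, -3, 10, 0, 0, 0, 8.8],
    [-0.4, -7, 11, 0, 0, 0, 8.8],
    [-0.6, -11, 11, 0, 0, 0, 8.8],
    [-0.8, -15, 11, 0, 0, 0, 8.8],
    [-0.9, -19, 11, 0, 0, 0, 8.8],
    [-0.9, -23, 11, 0, 0, 0, 8.8],
  ],
)

```text
time_s: 12.18
tcp_pos: [0.4789, -0.0232, 0.1356]
tcp_rot: [3.132, 0.233, -0.001]
wrist_force: [1.0, -0.4, -0.5]
width: 0.434
```

Call:
servo_tool(
  motion=[
    [0, -2.6, 0, 0, 0, 0, 8.8],
    [0, -5.2, -2, 0, 0, 0, 8.8],
    [0, -5.2, -4, 0, 0, 0, 8.8],
    [0, -5.2, -4, 0, 0, 0, 8.8],
  ],
)

```text
time_s: 12.52
tcp_pos: [0.4776, -0.0739, 0.0925]
tcp_rot: [-3.131, -0.229, 0.009]
wrist_force: [0.3, 0.9, -0.5]
width: 0.737
```

```bash
cat >> h.py <<'E'
HUE={"red":[(0,8),(172,180)],"yellow":[(20,34)],"blue":[(105,125)],"green":[(50,85)]}
def blob(im,col,near,r):
    hsv=cv2.cvtColor(im,cv2.COLOR_BGR2HSV);m=np.zeros(im.shape[:2],np.uint8)
    for a,b in HUE[col]: m|=cv2.inRange(hsv,(a,110,50),(b,255,255))
    w=np.zeros_like(m);cv2.circle(w,(int(near[0]),int(near[1])),r,255,-1);m&=w
    c=max(cv2.findContours(m,cv2.RETR_EXTERNAL,cv2.CHAIN_APPROX_NONE)[0],key=cv2.contourArea)
    return cv2.minEnclosingCircle(c),cv2.boundingRect(c),c
E
python3 - <<'E'
from h import *
t=cv2.imread("pics/t.png")
for n,p in dict(red=(303,179),yellow=(354,177),blue=(295,226),green=(360,226)).items():
    (c,r),bb,_=blob(t,n,p,18);print(n,np.round(c,1),round(r,1),at("top",*c,.055))
s=arm.state();p=s["tcp_pos"];print(p,s["width"])
cal=arm.get_calibration("wrist");w=arm.grab_frame("wrist");cv2.imwrite("pics/w2.png",w)
print("px tip",px("wrist",p+[0,0,.0385],cal),"blue rim",px("wrist",[.4795,-.073,.062],cal))
E
```

```text
red [303. 179.] 12.2 [ 0.6081 -0.0934  0.055 ]
yellow [353.8 176.4] 12.4 [ 0.6175 -0.231   0.055 ]
blue [294.7 226.4] 12.2 [ 0.4791 -0.0725  0.055 ]
green [359.4 226.5] 12.4 [ 0.4816 -0.2451  0.055 ]
[ 0.47759936 -0.07391177  0.09250964] 0.7368182803701127
px tip [273.4 256.7] blue rim [276.7 217.1]
```

View pics/w2.png

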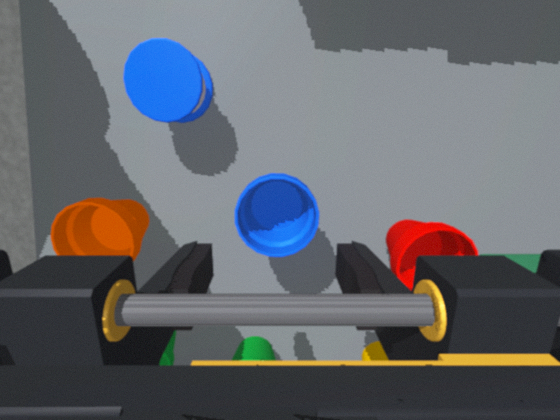

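The wrist view shows the blue cup's rim centred at about (277,214), predicted (277,217), so my estimates hold to about 2 mm. The spool is at (165,80), orange at (95,235) and red at (437,255), all clear of the fingers. I'll descend and grip.

Call:
servo_tool(
  motion=[
    [0.1, 0.2, -1, 0, 0, 0, 8.8],
    [0.1, 0.2, -4, 0, 0, 0, 8.8],
    [0.1, 0.2, -7, 0, 0, 0, 8.8],
    [0.1, 0.2, -9.2, 0, 0, 0, 8.8],
    [0.1, 0.2, -9.2, 0, 0, 0, 8.8],
    [0.1, 0.2, -9.2, 0, 0, 0, 5.5],
    [0.1, 0.2, -9.2, 0, 0, 0, 5.5],
    [0.1, 0.2, -9.2, 0, 0, 0, 5.5],
  ],
  grip_force=15,
)

```text
time_s: 13.23
tcp_pos: [0.4819, -0.0713, 0.0054]
tcp_rot: [3.131, 0.234, 0.004]
wrist_force: [0.8, -0.3, -0.6]
width: 0.793
```

Call:
servo_tool(
  motion=[
    [0, 0, 0, 0, 0, 0, 5.5],
    [0, 0, 0, 0, 0, 0, 5.5],
    [0, 0, 0, 0, 0, 0, 5.5],
    [0, 0, 0, 0, 0, 0, 5.5],
  ],
)

```text
time_s: 13.57
tcp_pos: [0.4815, -0.0714, 0.005]
tcp_rot: [3.132, 0.233, 0.003]
wrist_force: [-0.6, 0.9, 7.5]
width: 0.721
```

Call:
servo_tool(
  motion=[
    [0, 0, 3, 0, 0, 0, 5.5],
    [0, 0, 7, 0, 0, 0, 5.5],
    [0, 0, 11, 0, 0, 0, 5.5],
    [1.3, 3.3, 14, 0, 0, 0, 5.5],
    [2.8, 7, 15, 0, 0, 0, 5.5],
    [4.2, 10.5, 15, 0, 0, 0, 5.5],
    [5.6, 14, 15, 0, 0, 0, 5.5],
    [7, 17.5, 15, 0, 0, 0, 5.5],
  ],
)

```text
time_s: 14.23
tcp_pos: [0.5512, 0.1058, 0.1546]
tcp_rot: [3.133, 0.233, 0.002]
wrist_force: [1.5, -1.5, -0.9]
width: 0.723
```

Call:
servo_tool(
  motion=[
    [1.4, 3.5, 0, 0, 0, 0, 5.5],
    [2.8, 7, 0, 0, 0, 0, 5.5],
    [4.2, 10.5, 0, 0, 0, 0, 5.5],
    [6.2, 14.5, 0, 0, 0, 0, 5.5],
    [6.2, 14.5, 0, 0, 0, 0, 5.5],
    [6.2, 14.5, -3, 0, 0, 0, 5.5],
    [6.2, 14.5, -5.5, 0, 0, 0, 5.5],
    [6.2, 14.5, -5.5, 0, 0, 0, 5.5],
  ],
)

```text
time_s: 14.9
tcp_pos: [0.6102, 0.2483, 0.0938]
tcp_rot: [3.132, 0.233, -0.014]
wrist_force: [0.0, -0.3, -1.7]
width: 0.719
```

Run:
```python
from h import *
s=arm.state();p=s["tcp_pos"];print(p,s["width"],s["wrist_force"])
t=arm.grab_frame("side");w=arm.grab_frame("wrist");cal=arm.get_calibration("wrist")
cv2.imwrite("pics/s5.png",t[60:270,180:460])
(c,r),bb,_=blob(w,"blue",(274,270),90);print(c,r,bb,"exp rim",px("wrist",p+[0,0,.0385+.0185],cal),"pan",px("wrist",[.6147,.2519,.075],cal))
```

```text
[0.61018343 0.24827018 0.09375139] 0.7191277244665077 [ 0.01079756 -0.25015421 -1.65777091]
(273.8359069824219, 272.938720703125) 68.42240905761719 (206, 206, 137, 89) exp rim [268.5 268.1] pan [277.2 216.5]
```

Call:
servo_tool(
  motion=[
    [0.2, 0.2, -0.4, 0, 0, 0, 5.5],
    [0.4, 0.3, -0.8, 0, 0, 0, 5.5],
    [0.4, 0.3, -1.1, 0, 0, 0, 5.5],
    [0.4, 0.3, -1.1, 0, 0, 0, 5.5],
  ],
)

```text
time_s: 15.33
tcp_pos: [0.6168, 0.2518, 0.0876]
tcp_rot: [3.133, 0.233, -0.0]
wrist_force: [-0.3, -1.2, -1.4]
width: 0.718
```

Call:
servo_tool(
  motion=[
    [0, 0, -0.1, 0, 0, 0, 5.5],
    [0, 0, -0.2, 0, 0, 0, 5.5],
    [0, 0, -0.2, 0, 0, 0, 5.5],
  ],
)

```text
time_s: 15.58
tcp_pos: [0.6167, 0.2518, 0.0858]
tcp_rot: [-3.133, -0.233, -0.0]
wrist_force: [-0.3, 0.9, -0.5]
width: 0.719
```

Call:
servo_tool(
  motion=[
    [0, 0, -0.1, 0, 0, 0, 5.5],
    [0, 0, -0.2, 0, 0, 0, 5.5],
    [0, 0, -0.2, 0, 0, 0, 5.5],
  ],
)

```text
time_s: 15.83
tcp_pos: [0.6167, 0.2518, 0.0835]
tcp_rot: [3.133, 0.233, -0.0]
wrist_force: [0.6, -1.1, -0.1]
width: 0.722
```

Call:
servo_tool(
  motion=[
    [0, 0, -0.1, 0, 0, 0, 5.5],
    [0, 0, -0.2, 0, 0, 0, 5.5],
    [0, 0, -0.2, 0, 0, 0, 5.5],
  ],
)

```text
time_s: 16.08
tcp_pos: [0.6167, 0.2518, 0.0815]
tcp_rot: [3.133, 0.233, -0.001]
wrist_force: [-0.4, 0.4, -1.0]
width: 0.717
```

Call:
servo_tool(
  motion=[
    [0, 0, -0.1, 0, 0, 0, 5.5],
    [0, 0, -0.2, 0, 0, 0, 5.5],
    [0, 0, -0.2, 0, 0, 0, 5.5],
  ],
)

```text
time_s: 16.33
tcp_pos: [0.6168, 0.252, 0.0802]
tcp_rot: [-3.133, -0.233, -0.001]
wrist_force: [-0.5, 0.4, 2.3]
width: 0.719
```

Call:
servo_tool(
  motion=[
    [0, 0, -0.1, 0, 0, 0, 5.5],
    [0, 0, -0.1, 0, 0, 0, 5.5],
  ],
)

```text
time_s: 16.5
tcp_pos: [0.6169, 0.2521, 0.0801]
tcp_rot: [-3.133, -0.233, -0.002]
wrist_force: [-4.0, 0.1, 8.5]
width: 0.722
```

Call:
servo_tool(
  motion=[
    [0, 0, 0.1, 0, 0, 0, 8.8],
    [0, 0, 0.1, 0, 0, 0, 8.8],
    [0, 0, 0.1, 0, 0, 0, 8.8],
    [0, 0, 0.1, 0, 0, 0, 8.8],
    [0, 0, 4, 0, 0, 0, 8.8],
    [0, 0, 8, 0, 0, 0, 8.8],
    [0, -4, 9, 0, 0, 0, 8.8],
    [0, -8, 9, 0, 0, 0, 8.8],
  ],
)

```text
time_s: 17.17
tcp_pos: [0.6179, 0.1724, 0.1725]
tcp_rot: [-3.132, -0.238, -0.011]
wrist_force: [0.5, 0.1, -1.5]
width: 1.003
```

Call:
servo_tool(
  motion=[
    [0, -4, 0, 0, 0, 0, 8.8],
    [0, -8, 0, 0, 0, 0, 8.8],
    [-0.2, -12, 0, 0, 0, 0, 8.8],
    [-0.4, -16, 0, 0, 0, 0, 8.8],
    [-0.6, -20, 0, 0, 0, 0, 8.8],
    [-0.8, -24, 0, 0, 0, 0, 8.8],
    [-0.8, -26.4, -3, 0, 0, 0, 8.8],
    [-0.8, -26.4, -5, 0, 0, 0, 8.8],
  ],
)

```text
time_s: 17.83
tcp_pos: [0.6084, -0.0971, 0.1174]
tcp_rot: [3.132, 0.225, 0.001]
wrist_force: [0.2, 0.7, 0.1]
width: 1.002
```

Run:
```python
from h import *
s=arm.state();p=s["tcp_pos"];print(p,s["width"])
cal=arm.get_calibration("wrist");w=arm.grab_frame("wrist");t=arm.grab_frame("top")
e=px("wrist",[.608,-.0934,.06],cal);(c,r),bb,_=blob(w,"red",e,60);print("red exp",e,"got",c,r,bb)
(c,r),bb,_=blob(t,"blue",(174,173),22);print("blue on pan top",c,r,at("top",*c,.137),"pan ring",at("top",173.6,173.6,.075))
```

```text
[ 0.60835274 -0.09713354  0.11741629] 1.0015803945756603
red exp [274.  203.7] got (275.4190368652344, 202.6832733154297) 38.934940338134766 (237, 164, 77, 78)
blue on pan top (168.83587646484375, 167.92747497558594) 12.979884147644043 [0.6146 0.2499 0.137 ] pan ring [0.613  0.2529 0.075 ]
```

Call:
servo_tool(
  motion=[
    [0.1, 0.4, -1, 0, 0, 0, 8.8],
    [0.1, 0.4, -4, 0, 0, 0, 8.8],
    [0.1, 0.4, -6, 0, 0, 0, 8.8],
    [0.1, 0.4, -6, 0, 0, 0, 8.8],
  ],
)

```text
time_s: 18.27
tcp_pos: [0.6084, -0.0863, 0.0558]
tcp_rot: [-3.131, -0.235, 0.007]
wrist_force: [-0.0, 0.3, -0.0]
width: 1.001
```

Call:
servo_tool(
  motion=[
    [0.1, -0.5, -0.5, 0, 0, 0, 8.8],
    [0.1, -0.5, -3, 0, 0, 0, 8.8],
    [0.1, -0.5, -5.1, 0, 0, 0, 8.8],
    [0.1, -0.5, -5.1, 0, 0, 0, 8.8],
    [0.1, -0.5, -5.1, 0, 0, 0, 8.8],
  ],
)

```text
time_s: 18.68
tcp_pos: [0.6114, -0.0932, 0.0089]
tcp_rot: [3.132, 0.234, 0.002]
wrist_force: [-0.1, -0.3, 0.2]
width: 1.0
```

Call:
servo_tool(
  motion=[
    [0, 0, 0, 0, 0, 0, 5.5],
    [0, 0, 0, 0, 0, 0, 5.5],
    [0, 0, 0, 0, 0, 0, 5.5],
    [0, 0, 0, 0, 0, 0, 5.5],
    [0, 0, 0, 0, 0, 0, 5.5],
  ],
)

```text
time_s: 19.1
tcp_pos: [0.6113, -0.0934, 0.0088]
tcp_rot: [3.132, 0.233, 0.002]
wrist_force: [-0.9, -0.8, 5.4]
width: 0.734
```

Call:
servo_tool(
  motion=[
    [0, 0, 3, 0, 0, 0, 5.5],
    [0, 0, 7, 0, 0, 0, 5.5],
    [0, 0, 11, 0, 0, 0, 5.5],
    [0, 2, 14.5, 0, 0, 0, 5.5],
    [0, 4.5, 17.5, 0, 0, 0, 5.5],
    [0.2, 8.5, 18, 0, 0, 0, 5.5],
    [0.3, 12.5, 18, 0, 0, 0, 5.5],
    [0.5, 16.5, 18, 0, 0, 0, 5.5],
  ],
)

```text
time_s: 19.77
tcp_pos: [0.6156, 0.0734, 0.1886]
tcp_rot: [3.133, 0.232, 0.002]
wrist_force: [1.0, -0.6, -0.9]
width: 0.729
```

Call:
servo_tool(
  motion=[
    [0, 4, 0, 0, 0, 0, 5.5],
    [0, 8, 0, 0, 0, 0, 5.5],
    [0, 12, 0, 0, 0, 0, 5.5],
    [0, 16, 0, 0, 0, 0, 5.5],
    [0, 17.9, 0, 0, 0, 0, 5.5],
    [0, 17.9, 0, 0, 0, 0, 5.5],
    [0, 17.9, 0, 0, 0, 0, 5.5],
  ],
)

```text
time_s: 20.35
tcp_pos: [0.6155, 0.2513, 0.1873]
tcp_rot: [3.132, 0.236, -0.001]
wrist_force: [0.1, -0.0, 0.3]
width: 0.727
```

Call:
servo_tool(
  motion=[
    [0.1, 0, -1.5, 0, 0, 0, 5.5],
    [0.1, 0, -3.5, 0, 0, 0, 5.5],
    [0.1, 0, -5, 0, 0, 0, 5.5],
    [0.1, 0, -6, 0, 0, 0, 5.5],
    [0.1, 0, -7, 0, 0, 0, 5.5],
    [0.1, 0, -7.3, 0, 0, 0, 5.5],
    [0.1, 0, -7.3, 0, 0, 0, 5.5],
  ],
)

```text
time_s: 20.93
tcp_pos: [0.6168, 0.2502, 0.1143]
tcp_rot: [3.133, 0.232, -0.001]
wrist_force: [0.2, 0.3, -0.4]
width: 0.728
```

Call:
servo_tool(
  motion=[
    [0, 0, -0.1, 0, 0, 0, 5.5],
    [0, 0, -0.3, 0, 0, 0, 5.5],
    [0, 0, -0.3, 0, 0, 0, 5.5],
  ],
)

```text
time_s: 21.18
tcp_pos: [0.6169, 0.2508, 0.112]
tcp_rot: [-3.133, -0.233, -0.001]
wrist_force: [-0.3, -0.0, -1.5]
width: 0.723
```

Call:
servo_tool(
  motion=[
    [0, 0, -0.1, 0, 0, 0, 5.5],
    [0, 0, -0.2, 0, 0, 0, 5.5],
    [0, 0, -0.2, 0, 0, 0, 5.5],
  ],
)

```text
time_s: 21.43
tcp_pos: [0.6169, 0.2508, 0.11]
tcp_rot: [3.133, 0.233, 0.001]
wrist_force: [-0.4, 0.7, -0.1]
width: 0.728
```

Call:
servo_tool(
  motion=[
    [0, 0, -0.1, 0, 0, 0, 5.5],
    [0, 0, -0.1, 0, 0, 0, 5.5],
  ],
)

```text
time_s: 21.6
tcp_pos: [0.6171, 0.2508, 0.1099]
tcp_rot: [3.133, 0.233, 0.002]
wrist_force: [-2.2, -0.6, 6.2]
width: 0.73
```

Call:
servo_tool(
  motion=[
    [0, 0, -0.1, 0, 0, 0, 5.5],
    [0, 0, -0.1, 0, 0, 0, 5.5],
  ],
)

```text
time_s: 21.77
tcp_pos: [0.6172, 0.2509, 0.1098]
tcp_rot: [-3.133, -0.233, -0.003]
wrist_force: [-3.3, -1.1, 10.4]
width: 0.73
```

Seated exactly at the predicted height (110 mm). I release and go to yellow.

Call:
servo_tool(
  motion=[
    [0, 0, 0.2, 0, 0, 0, 8.8],
    [0, 0, 0.2, 0, 0, 0, 8.8],
    [0, 0, 0.2, 0, 0, 0, 8.8],
    [0, 0, 0.2, 0, 0, 0, 8.8],
    [0, 0, 4, 0, 0, 0, 8.8],
    [0, -1, 7, 0, 0, 0, 8.8],
    [0, -5, 7, 0, 0, 0, 8.8],
    [0, -9, 7, 0, 0, 0, 8.8],
  ],
)

```text
time_s: 22.43
tcp_pos: [0.6171, 0.161, 0.1793]
tcp_rot: [-3.133, -0.238, -0.006]
wrist_force: [1.1, -1.0, -0.6]
width: 0.999
```

Call:
servo_tool(
  motion=[
    [0, -4, 0, 0, 0, 0, 8.8],
    [0, -8, 0, 0, 0, 0, 8.8],
    [0, -12, 0, 0, 0, 0, 8.8],
    [0, -16, 0, 0, 0, 0, 8.8],
    [0.1, -20, 0, 0, 0, 0, 8.8],
    [0.1, -24, 0, 0, 0, 0, 8.8],
    [0.2, -28, 0, 0, 0, 0, 8.8],
    [0.2, -32, 0, 0, 0, 0, 8.8],
  ],
)

```text
time_s: 23.1
tcp_pos: [0.6185, -0.1611, 0.1775]
tcp_rot: [-3.133, -0.233, 0.0]
wrist_force: [0.9, 0.5, 0.6]
width: 1.0
```

Call:
servo_tool(
  motion=[
    [0, -4, -1, 0, 0, 0, 8.8],
    [0, -7.1, -4, 0, 0, 0, 8.8],
    [0, -7.1, -8, 0, 0, 0, 8.8],
    [0, -7.1, -10, 0, 0, 0, 8.8],
    [0, -7.1, -10, 0, 0, 0, 8.8],
    [0, -7.1, -10, 0, 0, 0, 8.8],
  ],
)

```text
time_s: 23.6
tcp_pos: [0.6186, -0.23, 0.0775]
tcp_rot: [-3.132, -0.233, 0.002]
wrist_force: [0.5, 0.5, 0.7]
width: 0.997
```

Run:
```python
from h import *
s=arm.state();p=s["tcp_pos"];print(p,s["width"])
cal=arm.get_calibration("wrist");w=arm.grab_frame("wrist");t=arm.grab_frame("top")
e=px("wrist",[.6175,-.231,.06],cal);(c,r),bb,_=blob(w,"yellow",e,70);print("exp",e,"got",c,r,bb)
(c,r),bb,_=blob(t,"red",(167,165),26);print("red on pan top",c,r,at("top",*c,.163))
h=blob(t,"blue",(168,168),22);print(h[1])
```

```text
[ 0.61862449 -0.23002488  0.07752189] 0.997466955910183
exp [272.  224.4] got (270.3641357421875, 223.34156799316406) 45.7747688293457 (225, 178, 91, 90)
red on pan top (166.1580352783203, 165.78497314453125) 12.772262573242188 [0.6142 0.2499 0.163 ]
(167, 164, 15, 17)
```

Call:
servo_tool(
  motion=[
    [-0.1, 0, -3, 0, 0, 0, 8.8],
    [-0.1, 0, -6, 0, 0, 0, 8.8],
    [-0.1, 0, -7, 0, 0, 0, 8.8],
    [-0.1, 0, -7, 0, 0, 0, 8.8],
    [-0.1, 0, -7, 0, 0, 0, 5.5],
    [-0.1, 0, -7, 0, 0, 0, 5.5],
    [-0.1, 0, -7, 0, 0, 0, 5.5],
    [-0.1, 0, -7, 0, 0, 0, 5.5],
  ],
)

```text
time_s: 24.37
tcp_pos: [0.6184, -0.2306, 0.0094]
tcp_rot: [3.131, 0.233, 0.003]
wrist_force: [-1.3, 0.2, 7.2]
width: 0.728
```

Call:
servo_tool(
  motion=[
    [0, 0, 0, 0, 0, 0, 5.5],
    [0, 0, 0, 0, 0, 0, 5.5],
  ],
)

```text
time_s: 24.53
tcp_pos: [0.6184, -0.2307, 0.0094]
tcp_rot: [3.131, 0.233, 0.003]
wrist_force: [-1.6, 0.2, 7.4]
width: 0.732
```

Call:
servo_tool(
  motion=[
    [0, 0, 3, 0, 0, 0, 5.5],
    [0, 0, 7, 0, 0, 0, 5.5],
    [0, 0, 11, 0, 0, 0, 5.5],
    [0, 2, 14.5, 0, 0, 0, 5.5],
    [0, 4, 18, 0, 0, 0, 5.5],
    [0, 6.5, 21, 0, 0, 0, 5.5],
    [-0.1, 10.5, 21.5, 0, 0, 0, 5.5],
    [-0.1, 14.5, 21.5, 0, 0, 0, 5.5],
  ],
)

```text
time_s: 25.2
tcp_pos: [0.6172, -0.0845, 0.2258]
tcp_rot: [3.131, 0.231, 0.008]
wrist_force: [1.1, 1.2, -1.1]
width: 0.732
```

Call:
servo_tool(
  motion=[
    [0, 4, 0, 0, 0, 0, 5.5],
    [0, 8, 0, 0, 0, 0, 5.5],
    [0, 12, 0, 0, 0, 0, 5.5],
    [0, 16, 0, 0, 0, 0, 5.5],
    [0, 20, 0, 0, 0, 0, 5.5],
    [0, 24, 0, 0, 0, 0, 5.5],
    [0, 28, 0, 0, 0, 0, 5.5],
    [0, 32, 0, 0, 0, 0, 5.5],
  ],
)

```text
time_s: 25.87
tcp_pos: [0.6163, 0.2368, 0.2232]
tcp_rot: [-3.133, -0.233, -0.001]
wrist_force: [1.1, -0.9, -0.9]
width: 0.728
```

Call:
servo_tool(
  motion=[
    [0, 1.4, 0, 0, 0, 0, 5.5],
    [0, 1.6, 0, 0, 0, 0, 5.5],
    [0, 1.6, 0, 0, 0, 0, 5.5],
    [0, 1.6, 0, 0, 0, 0, 5.5],
  ],
)

```text
time_s: 26.2
tcp_pos: [0.617, 0.2494, 0.2228]
tcp_rot: [3.133, 0.231, -0.0]
wrist_force: [-0.3, 1.1, -1.4]
width: 0.733
```

Call:
servo_tool(
  motion=[
    [0, 0.15, -1.5, 0, 0, 0, 5.5],
    [0, 0.15, -3.5, 0, 0, 0, 5.5],
    [0, 0.15, -5, 0, 0, 0, 5.5],
    [0, 0.15, -6.5, 0, 0, 0, 5.5],
    [0, 0.15, -7.8, 0, 0, 0, 5.5],
    [0, 0.15, -8.2, 0, 0, 0, 5.5],
    [0, 0.15, -8.2, 0, 0, 0, 5.5],
  ],
)

```text
time_s: 26.78
tcp_pos: [0.6167, 0.2507, 0.14]
tcp_rot: [3.133, 0.23, -0.003]
wrist_force: [0.5, 1.2, -1.2]
width: 0.73
```

Call:
servo_tool(
  motion=[
    [0, 0, -0.1, 0, 0, 0, 5.5],
    [0, 0, -0.2, 0, 0, 0, 5.5],
    [0, 0, -0.3, 0, 0, 0, 5.5],
    [0, 0, -0.3, 0, 0, 0, 5.5],
  ],
)

```text
time_s: 27.12
tcp_pos: [0.6169, 0.2522, 0.1381]
tcp_rot: [3.133, 0.233, 0.001]
wrist_force: [0.5, -0.4, -1.0]
width: 0.734
```

Call:
servo_tool(
  motion=[
    [0, 0, -0.1, 0, 0, 0, 5.5],
    [0, 0, -0.2, 0, 0, 0, 5.5],
    [0, 0, -0.2, 0, 0, 0, 5.5],
  ],
)

```text
time_s: 27.37
tcp_pos: [0.6171, 0.2524, 0.1365]
tcp_rot: [-3.133, -0.233, -0.002]
wrist_force: [-0.2, -0.1, 3.2]
width: 0.728
```

Call:
servo_tool(
  motion=[
    [0, 0, -0.1, 0, 0, 0, 5.5],
    [0, 0, -0.1, 0, 0, 0, 5.5],
  ],
)

```text
time_s: 27.53
tcp_pos: [0.6172, 0.2525, 0.1363]
tcp_rot: [-3.133, -0.233, -0.004]
wrist_force: [-1.6, -1.1, 8.9]
width: 0.732
```

Call:
servo_tool(
  motion=[
    [0, 0, 0.2, 0, 0, 0, 8.8],
    [0, 0, 0.2, 0, 0, 0, 8.8],
    [0, 0, 0.2, 0, 0, 0, 8.8],
    [0, 0, 0.2, 0, 0, 0, 8.8],
    [0, 0, 3.5, 0, 0, 0, 8.8],
    [0, -1, 6, 0, 0, 0, 8.8],
    [-1.5, -4.5, 6, 0, 0, 0, 8.8],
    [-3, -8, 6, 0, 0, 0, 8.8],
  ],
)

```text
time_s: 28.2
tcp_pos: [0.5869, 0.1722, 0.1956]
tcp_rot: [-3.133, -0.236, -0.005]
wrist_force: [1.0, -0.4, -1.4]
width: 0.998
```

Call:
servo_tool(
  motion=[
    [-1, -4, 0, 0, 0, 0, 8.8],
    [-2, -8, 0, 0, 0, 0, 8.8],
    [-3, -12, 0, 0, 0, 0, 8.8],
    [-4, -16, 0, 0, 0, 0, 8.8],
    [-5, -20, 0, 0, 0, 0, 8.8],
    [-6, -24, 0, 0, 0, 0, 8.8],
    [-7, -28, 0, 0, 0, 0, 8.8],
    [-8, -32, 0, 0, 0, 0, 8.8],
  ],
)

```text
time_s: 28.87
tcp_pos: [0.5059, -0.1494, 0.1947]
tcp_rot: [3.133, 0.233, 0.0]
wrist_force: [1.3, -0.2, 0.1]
width: 1.001
```

Call:
servo_tool(
  motion=[
    [-1.3, -4, 0, 0, 0, 0, 8.8],
    [-2.3, -8, -2, 0, 0, 0, 8.8],
    [-2.3, -9.6, -5, 0, 0, 0, 8.8],
    [-2.3, -9.6, -9, 0, 0, 0, 8.8],
    [-2.3, -9.6, -12, 0, 0, 0, 8.8],
    [-2.3, -9.6, -12, 0, 0, 0, 8.8],
    [-2.3, -9.6, -12, 0, 0, 0, 8.8],
  ],
)

```text
time_s: 29.45
tcp_pos: [0.4835, -0.2434, 0.0745]
tcp_rot: [-3.131, -0.233, 0.002]
wrist_force: [0.1, -0.6, 0.1]
width: 1.0
```

Run:
```python
from h import *
s=arm.state();p=s["tcp_pos"];print(p,s["width"])
cal=arm.get_calibration("wrist");w=arm.grab_frame("wrist");t=arm.grab_frame("top");sd=arm.grab_frame("side")
cv2.imwrite("pics/sd6.png",sd);cv2.imwrite("pics/t6.png",t)
e=px("wrist",[.4816,-.2451,.06],cal);(c,r),bb,_=blob(w,"green",e,60);print("exp",e,"got",c,r,bb)
(c,r),bb,_=blob(t,"yellow",(163,163),26);print("yellow on pan top",c,r,at("top",*c,.189))
```

```text
[ 0.48346868 -0.24340685  0.07453672] 1.0004538490335815
exp [270.8 226.6] got (270.3295593261719, 225.61363220214844) 46.0988883972168 (225, 180, 91, 91)
yellow on pan top (163.1923065185547, 163.86264038085938) 13.528694152832031 [0.6129 0.2502 0.189 ]
```

Call:
servo_tool(
  motion=[
    [-0.1, -0.1, -3, 0, 0, 0, 8.8],
    [-0.1, -0.1, -6, 0, 0, 0, 8.8],
    [-0.1, -0.1, -6.7, 0, 0, 0, 8.8],
    [-0.1, -0.1, -6.7, 0, 0, 0, 8.8],
    [-0.1, -0.1, -6.7, 0, 0, 0, 5.5],
    [-0.1, -0.1, -6.7, 0, 0, 0, 5.5],
    [-0.1, -0.1, -6.7, 0, 0, 0, 5.5],
    [-0.1, -0.1, -6.7, 0, 0, 0, 5.5],
  ],
)

```text
time_s: 30.27
tcp_pos: [0.4833, -0.2451, 0.009]
tcp_rot: [3.131, 0.233, 0.002]
wrist_force: [-0.3, -0.4, 3.5]
width: 0.722
```

Call:
servo_tool(
  motion=[
    [0, 0, 0, 0, 0, 0, 5.5],
    [0, 0, 0, 0, 0, 0, 5.5],
  ],
)

```text
time_s: 30.43
tcp_pos: [0.4833, -0.2453, 0.009]
tcp_rot: [3.131, 0.233, 0.002]
wrist_force: [-0.9, 1.3, 7.1]
width: 0.726
```

Call:
servo_tool(
  motion=[
    [0, 0, 3, 0, 0, 0, 5.5],
    [0, 0, 7, 0, 0, 0, 5.5],
    [0, 0, 11, 0, 0, 0, 5.5],
    [0.5, 2, 14.5, 0, 0, 0, 5.5],
    [1, 4, 18, 0, 0, 0, 5.5],
    [1.5, 6, 21, 0, 0, 0, 5.5],
    [2.2, 9, 23.7, 0, 0, 0, 5.5],
    [3.1, 12.5, 23.7, 0, 0, 0, 5.5],
  ],
)

```text
time_s: 31.1
tcp_pos: [0.5152, -0.1198, 0.2505]
tcp_rot: [3.128, 0.23, 0.013]
wrist_force: [0.6, 0.3, 0.3]
width: 0.728
```

Call:
servo_tool(
  motion=[
    [1.1, 4, 0, 0, 0, 0, 5.5],
    [2.2, 8, 0, 0, 0, 0, 5.5],
    [3.3, 12, 0, 0, 0, 0, 5.5],
    [4.4, 16, 0, 0, 0, 0, 5.5],
    [5.5, 20, 0, 0, 0, 0, 5.5],
    [6.6, 24, 0, 0, 0, 0, 5.5],
    [7.7, 28, 0, 0, 0, 0, 5.5],
    [8.8, 32, 0, 0, 0, 0, 5.5],
  ],
)

```text
time_s: 31.77
tcp_pos: [0.6017, 0.2025, 0.245]
tcp_rot: [-3.133, -0.233, -0.0]
wrist_force: [0.9, -0.4, -0.7]
width: 0.724
```

Call:
servo_tool(
  motion=[
    [0.7, 2.5, 0, 0, 0, 0, 5.5],
    [1.5, 5.1, 0, 0, 0, 0, 5.5],
    [1.5, 5.1, 0, 0, 0, 0, 5.5],
    [1.5, 5.1, 0, 0, 0, 0, 5.5],
  ],
)

```text
time_s: 32.1
tcp_pos: [0.6165, 0.2522, 0.2441]
tcp_rot: [3.132, 0.236, -0.001]
wrist_force: [0.2, -0.2, -0.0]
width: 0.723
```

Call:
servo_tool(
  motion=[
    [0, -0.1, -1.5, 0, 0, 0, 5.5],
    [0, -0.1, -3.5, 0, 0, 0, 5.5],
    [0, -0.1, -5, 0, 0, 0, 5.5],
    [0, -0.1, -6.5, 0, 0, 0, 5.5],
    [0, -0.1, -7.6, 0, 0, 0, 5.5],
    [0, -0.1, -7.8, 0, 0, 0, 5.5],
    [0, -0.1, -7.8, 0, 0, 0, 5.5],
  ],
)

```text
time_s: 32.68
tcp_pos: [0.6167, 0.2496, 0.1667]
tcp_rot: [3.133, 0.232, -0.001]
wrist_force: [-0.8, 0.3, -1.2]
width: 0.727
```

Call:
servo_tool(
  motion=[
    [0, 0, -0.1, 0, 0, 0, 5.5],
    [0, 0, -0.2, 0, 0, 0, 5.5],
    [0, 0, -0.3, 0, 0, 0, 5.5],
    [0, 0, -0.3, 0, 0, 0, 5.5],
  ],
)

```text
time_s: 33.02
tcp_pos: [0.6168, 0.2503, 0.164]
tcp_rot: [-3.133, -0.233, -0.001]
wrist_force: [-0.6, 0.2, -1.2]
width: 0.724
```

Call:
servo_tool(
  motion=[
    [0, 0, -0.1, 0, 0, 0, 5.5],
    [0, 0, -0.1, 0, 0, 0, 5.5],
  ],
)

```text
time_s: 33.18
tcp_pos: [0.6167, 0.2503, 0.1627]
tcp_rot: [3.133, 0.233, -0.0]
wrist_force: [-0.5, -0.1, -1.5]
width: 0.723
```

Call:
servo_tool(
  motion=[
    [0, 0, -0.1, 0, 0, 0, 5.5],
    [0, 0, -0.1, 0, 0, 0, 5.5],
  ],
)

```text
time_s: 33.35
tcp_pos: [0.6169, 0.2504, 0.1622]
tcp_rot: [-3.133, -0.233, -0.001]
wrist_force: [-0.6, 0.3, 2.6]
width: 0.724
```

Call:
servo_tool(
  motion=[
    [0, 0, -0.1, 0, 0, 0, 5.5],
    [0, 0, -0.1, 0, 0, 0, 5.5],
  ],
)

```text
time_s: 33.52
tcp_pos: [0.6171, 0.2505, 0.162]
tcp_rot: [-3.133, -0.233, -0.003]
wrist_force: [-1.7, 0.2, 6.5]
width: 0.721
```

View after.

Green is seated at 162 mm as predicted. I release, back off and look.

Call:
servo_tool(
  motion=[
    [0, 0, 0.2, 0, 0, 0, 8.8],
    [0, 0, 0.2, 0, 0, 0, 8.8],
    [0, 0, 0.2, 0, 0, 0, 8.8],
    [0, 0, 0.2, 0, 0, 0, 8.8],
    [0, 0, 3.5, 0, 0, 0, 8.8],
    [0, 0, 6, 0, 0, 0, 8.8],
    [-3, -2.5, 6, 0, 0, 0, 8.8],
    [-6, -5, 6, 0, 0, 0, 0],
  ],
)

```text
time_s: 34.18
tcp_pos: [0.5576, 0.2003, 0.2215]
tcp_rot: [-3.133, -0.235, -0.006]
wrist_force: [0.8, -0.9, -0.3]
width: 0.948
```

Call:
servo_tool(
  motion=[
    [-3, -2.5, 0, 0, 0, 0, 0],
    [-6, -4.8, 0, 0, 0, 0, 0],
    [-6, -4.9, -3, 0, 0, 0, 0],
    [-6, -4.9, -7, 0, 0, 0, 0],
    [-6, -4.9, -11, 0, 0, 0, 0],
    [-6, -4.9, -14, 0, 0, 0, 0],
    [-6, -4.9, -16, 0, 0, 0, 0],
    [-6, -4.9, -16, 0, 0, 0, 0],
  ],
)

```text
time_s: 34.85
tcp_pos: [0.4943, 0.151, 0.0569]
tcp_rot: [-3.133, -0.233, 0.012]
wrist_force: [0.2, -0.5, 0.7]
width: 0.341
```

Run:
```python
from h import *
s=arm.state();print(s["tcp_pos"],s["width"],s["wrist_force"])
t=arm.grab_frame("top");sd=arm.grab_frame("side")
f=lambda i,x,y,w,h,W,H:cv2.resize(i[y:y+h,x:x+w],(W,H),interpolation=cv2.INTER_CUBIC)
print(px("side",[.615,.252,.15]))
cv2.imwrite("pics/m7.png",np.vstack([np.hstack([f(sd,200,50,140,105,400,300),f(t,120,120,140,105,400,300)]),f(t,360,170,140,50,800,286)]))
(c,r),bb,_=blob(t,"green",(160,161),26);print("green on pan top",c,r,at("top",*c,.215),"ring",at("top",173.6,173.6,.075))
```

```text
[0.49429288 0.15104383 0.05693466] 0.3408470907121593 [ 0.22399962 -0.48344653  0.69059263]
[290.9 108.4]
green on pan top (160.97572326660156, 160.1456298828125) 13.536192893981934 [0.6158 0.2486 0.215 ] ring [0.613  0.2529 0.075 ]
```

View pics/m7.png

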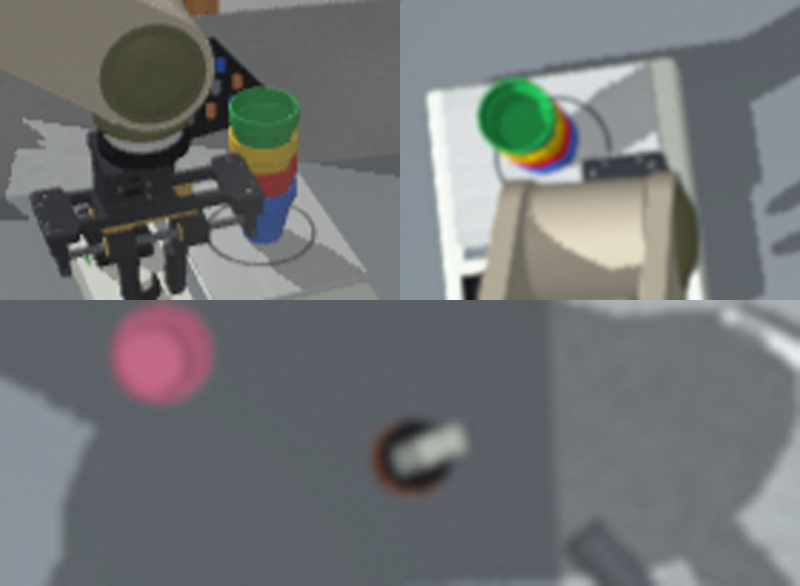

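The stack is straight and evenly nested on the pan (side crop (265,110)-(265,240)). The inductor has been knocked to about (432,197) in the top view, so I'll re-measure it later. Now TARE.

Call:
servo_tool(
  motion=[
    [0.1, 0, 0, 0, 0, 0, 0],
    [0.1, 0, 0, 0, 0, 0, 0],
    [0.1, 0, 0, 0, 0, 0, 0],
    [0.1, 0, -1, 0, 0, 0, 0],
    [0.1, 0, -1.8, 0, 0, 0, 0],
    [0.1, 0, -2, 0, 0, 0, 0],
    [0.1, 0, -2, 0, 0, 0, 0],
  ],
)

```text
time_s: 35.53
tcp_pos: [0.4971, 0.1512, 0.0397]
tcp_rot: [3.133, 0.233, -0.003]
wrist_force: [0.7, 0.4, 0.4]
width: 0.005
```

Call:
servo_tool(
  motion=[
    [0, 0, -0.2, 0, 0, 0, 0],
    [0, 0, -0.4, 0, 0, 0, 0],
    [0, 0, -0.6, 0, 0, 0, 0],
    [0, 0, -0.6, 0, 0, 0, 0],
  ],
)

```text
time_s: 35.87
tcp_pos: [0.4976, 0.1513, 0.0344]
tcp_rot: [3.133, 0.233, -0.001]
wrist_force: [0.3, -1.1, 0.2]
width: 0.006
```

Call:
servo_tool(
  motion=[
    [0, 0, -0.1, 0, 0, 0, 0],
    [0, 0, -0.3, 0, 0, 0, 0],
    [0, 0, -0.3, 0, 0, 0, 0],
  ],
)

```text
time_s: 36.12
tcp_pos: [0.4979, 0.1513, 0.0317]
tcp_rot: [-3.133, -0.233, -0.001]
wrist_force: [0.7, 0.2, 2.5]
width: 0.003
```

Call:
servo_tool(
  motion=[
    [0, 0, -0.2, 0, 0, 0, 0],
    [0, 0, -0.4, 0, 0, 0, 0],
    [0, 0, -0.4, 0, 0, 0, 0],
  ],
)

```text
time_s: 36.37
tcp_pos: [0.498, 0.1513, 0.0277]
tcp_rot: [-3.133, -0.233, -0.001]
wrist_force: [-0.4, 0.6, 2.7]
width: 0.002
```

Call:
servo_tool(
  motion=[
    [0, 0, -0.1, 0, 0, 0, 0],
    [0, 0, -0.1, 0, 0, 0, 0],
  ],
)

```text
time_s: 36.53
tcp_pos: [0.498, 0.1513, 0.0273]
tcp_rot: [3.133, 0.233, 0.001]
wrist_force: [-2.8, -0.2, 7.5]
width: 0.01
```

TARE reached its stop (7.5 N) with the stack on the pan. Off to the inductor.

Call:
servo_tool(
  motion=[
    [0, 0, 3, 0, 0, 0, 0],
    [0, 0, 7, 0, 0, 0, 0],
    [0, -2, 10.5, 0, 0, 0, 4.5],
    [0.5, -6, 12, 0, 0, 0, 4.5],
    [1, -10, 12, 0, 0, 0, 4.5],
    [1.5, -14, 12, 0, 0, 0, 4.5],
    [2, -18, 12, 0, 0, 0, 4.5],
    [2.5, -22, 12, 0, 0, 0, 4.5],
  ],
)

```text
time_s: 37.2
tcp_pos: [0.5225, -0.0706, 0.1466]
tcp_rot: [-3.133, -0.233, 0.0]
wrist_force: [0.5, -0.1, -0.2]
width: 0.437
```

Call:
servo_tool(
  motion=[
    [0.4, -4, 0, 0, 0, 0, 4.5],
    [0.8, -8, 0, 0, 0, 0, 4.5],
    [1.3, -12, 0, 0, 0, 0, 4.5],
    [1.8, -16, 0, 0, 0, 0, 4.5],
    [2.3, -20, 0, 0, 0, 0, 4.5],
    [2.8, -24, 0, 0, 0, 0, 4.5],
    [3.3, -28, -1, 0, 0, 0, 4.5],
    [3.8, -32, -1, 0, 0, 0, 4.5],
  ],
)

```text
time_s: 37.87
tcp_pos: [0.56, -0.3901, 0.1346]
tcp_rot: [-3.131, -0.233, 0.003]
wrist_force: [0.8, -0.1, 0.4]
width: 0.511
```

Call:
servo_tool(
  motion=[
    [0, 0, -1, 0, 0, 0, 4.5],
    [0, 0, -2, 0, 0, 0, 4.5],
    [0, 0, -2, 0, 0, 0, 4.5],
  ],
)

```text
time_s: 38.12
tcp_pos: [0.5598, -0.3872, 0.1136]
tcp_rot: [-3.129, -0.233, 0.005]
wrist_force: [-0.5, 0.9, -1.1]
width: 0.509
```

Run:
```python
from h import *
s=arm.state();p=s["tcp_pos"];print(p,s["width"])
cal=arm.get_calibration("wrist");w=arm.grab_frame("wrist");np.save("cal.npy",cal,allow_pickle=True)
P=at("top",432.1,197,.008);print(P);e=px("wrist",P,cal);print(e)
x0,y0=max(0,min(400,int(e[0])-80)),max(0,min(300,int(e[1])-60));print("crop",x0,y0)
cv2.imwrite("pics/w8.png",cv2.resize(w[y0:y0+120,x0:x0+160],(800,600),interpolation=cv2.INTER_CUBIC))
```

```text
[ 0.55982701 -0.38720846  0.1135702 ] 0.5087456084842413
[ 0.5721 -0.458   0.008 ]
[275.7 262.1]
crop 195 202
```

View pics/w8.png

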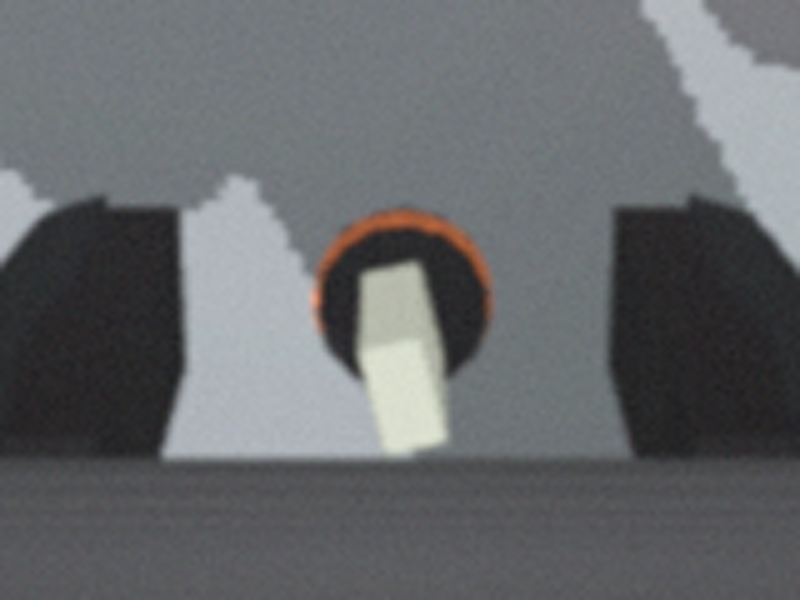

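The wrist crop shows the inductor between the open fingers. The base ring's centre is at about (403,298). The tab's top face has corners at (360,347), (440,338), (448,443) and (387,455).

Run:
```python
from h import *
cal=np.load("cal.npy",allow_pickle=True).item()
W=lambda x,y,z:at("wrist",195+x/5,202+y/5,z,cal)
c=[W(*q,.05) for q in((360,347),(440,338),(448,443),(387,455))];print(c,np.mean(c,0))
for a,b in((0,1),(1,2),(2,3),(3,0)):
    d=c[b]-c[a];print(np.linalg.norm(d[:2])*1e3,np.degrees(np.arctan2(d[1],d[0])))
print("base",W(403,298,.008))
c=[W(*q,.016) for q in((362,270),(420,262))];print(c, np.degrees(np.arctan2(*(c[1]-c[0])[1::-1])))
print(arm.state()["joints"])
```

```text
[array([ 0.5626, -0.4485,  0.05  ]), array([ 0.5767, -0.4445,  0.05  ]), array([ 0.5815, -0.4654,  0.05  ]), array([ 0.5707, -0.4695,  0.05  ])] [ 0.572875 -0.456975  0.05    ]
14.65639792036229 15.838000001369581
21.444113411377007 -77.06546264727982
11.55205609404666 -159.21175431096978
22.507998578283196 111.09233950582752
base [ 0.5719 -0.4574  0.008 ]
[array([ 0.5622, -0.4488,  0.016 ]), array([ 0.5736, -0.4453,  0.016 ])] 17.067404818464457
[-7.76128920e-01  7.30887559e-01  1.06318302e+00  2.09718280e-04
  1.35100072e+00 -9.25583760e-01]
```

Call:
servo_tool(
  motion=[
    [0.4, -2, 0, 0, 0, 4, 4],
    [0.9, -4.5, 0, 0, 0, 8.5, 4],
    [1.25, -7, 0, 0, 0, 8.5, 4],
    [1.25, -7, -2, 0, 0, 8.5, 4],
    [1.25, -7, -4, 0, 0, 8.5, 4],
    [1.25, -7, -5, 0, 0, 8.5, 4],
    [1.25, -7, -5, 0, 0, 8.5, 4],
    [1.25, -7, -5, 0, 0, 8.5, 4],
  ],
)

```text
time_s: 38.83
tcp_pos: [0.5737, -0.4578, 0.0676]
tcp_rot: [3.107, 0.466, 0.0]
wrist_force: [-0.0, 0.5, 0.0]
width: 0.45
```

Call:
servo_tool(
  motion=[
    [-0.1, 0, -2, 0, 0, 0, 4],
    [-0.1, 0, -4, 0, 0, 0, 4],
    [-0.1, 0, -6, 0, 0, 0, 4],
    [-0.1, 0, -7, 0, 0, 0, 4],
    [-0.1, 0, -7.8, 0, 0, 0, 4],
    [-0.1, 0, -7.8, 0, 0, 0, 4],
  ],
)

```text
time_s: 39.33
tcp_pos: [0.5723, -0.4583, -0.0116]
tcp_rot: [-3.106, -0.465, 0.001]
wrist_force: [0.1, -0.2, 0.1]
width: 0.456
```

Call:
servo_tool(
  motion=[
    [0, 0, 0, 0, 0, 0, 0.5],
    [0, 0, 0, 0, 0, 0, 0.5],
    [0, 0, 0, 0, 0, 0, 0.5],
    [0, 0, 0, 0, 0, 0, 0.5],
    [0, 0, 0, 0, 0, 0, 0.5],
    [0, 0, 0, 0, 0, 0, 0.5],
  ],
)

```text
time_s: 39.83
tcp_pos: [0.5725, -0.4589, -0.0105]
tcp_rot: [3.106, 0.464, 0.001]
wrist_force: [0.1, -0.0, 4.2]
width: 0.138
```

Gripped at 12.1 mm, which is the tab's thickness. Carry it high.

Call:
servo_tool(
  motion=[
    [0, 0, 2, 0, 0, 0, 0.5],
    [0, 0, 5, 0, 0, 0, 0.5],
    [0, 1, 8.5, 0, 0, 0, 0.5],
    [0, 2.5, 12, 0, 0, 0, 0.5],
    [0, 4.5, 15.5, 0, 0, 0, 0.5],
    [0, 6.5, 19, 0, 0, 0, 0.5],
    [0, 8.5, 22.5, 0, 0, 0, 0.5],
    [0, 10.5, 26, 0, 0, 0, 0.5],
  ],
)

```text
time_s: 40.5
tcp_pos: [0.5719, -0.3525, 0.2504]
tcp_rot: [-3.107, -0.464, 0.0]
wrist_force: [1.5, 0.1, -1.2]
width: 0.133
```

Call:
servo_tool(
  motion=[
    [0, 3.8, 0, 0, 0, 0, 0.5],
    [0.3, 7.6, 0, 0, 0, 0, 0.5],
    [0.6, 11.4, 0, 0, 0, 0, 0.5],
    [0.9, 15.2, 0, 0, 0, 0, 0.5],
    [1.2, 19, 0, 0, 0, 0, 0.5],
    [1.5, 22.8, 0, 0, 0, 0, 0.5],
    [1.8, 26.6, 0, 0, 0, 0, 0.5],
    [2.1, 30.4, 0, 0, 0, 0, 0.5],
  ],
)

```text
time_s: 41.17
tcp_pos: [0.593, -0.0478, 0.2488]
tcp_rot: [-3.107, -0.464, -0.0]
wrist_force: [1.5, 0.6, -0.6]
width: 0.136
```

Call:
servo_tool(
  motion=[
    [0.3, 3.8, 0, 0, 0, 0, 0.5],
    [0.6, 7.6, 0, 0, 0, 0, 0.5],
    [0.9, 11.4, 0, 0, 0, 0, 0.5],
    [1.2, 15.2, 0, 0, 0, 0, 0.5],
    [1.5, 19, 0, 0, 0, 0, 0.5],
    [1.8, 22.8, 0, 0, 0, 0, 0.5],
    [2.1, 25, 0, 0, 0, 0, 0.5],
    [2.3, 27, 0, 0, 0, 0, 0.5],
  ],
)

```text
time_s: 41.83
tcp_pos: [0.6159, 0.2226, 0.2484]
tcp_rot: [-3.107, -0.467, 0.001]
wrist_force: [-0.7, -0.4, -0.2]
width: 0.135
```

Call:
servo_tool(
  motion=[
    [0, 1.5, 0, 0, 0, 0, 0.5],
    [0.05, 2.75, 0, 0, 0, 0, 0.5],
    [0.05, 2.75, 0, 0, 0, 0, 0.5],
    [0.05, 2.75, 0, 0, 0, 0, 0.5],
  ],
)

```text
time_s: 42.17
tcp_pos: [0.6168, 0.2475, 0.2486]
tcp_rot: [3.107, 0.465, -0.0]
wrist_force: [0.2, -0.2, -1.5]
width: 0.137
```

Run:
```python
from h import *
s=arm.state();p=s["tcp_pos"];print(p,s["width"])
cal=arm.get_calibration("wrist");w=arm.grab_frame("wrist")
e=px("wrist",[.6158,.2486,.215],cal);print("exp top-cam",e,"tcp-frame",px("wrist",[.617,.2505,.215],cal))
x0,y0=int(e[0])-120,int(e[1])-90;print(x0,y0)
cv2.imwrite("pics/w9.png",cv2.resize(w[y0:y0+180,x0:x0+240],(800,600),interpolation=cv2.INTER_CUBIC))
```

```text
[0.61676489 0.24751436 0.24856375] 0.13733740677625156
exp top-cam [273.2 214.9] tcp-frame [275.4 213.1]
153 124
```

View pics/w9.png

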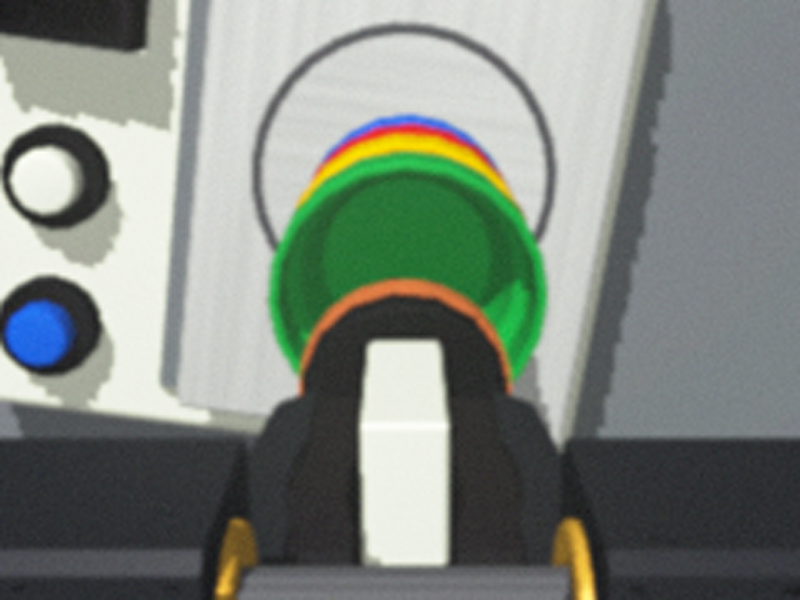

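The wrist view shows the coil aligned with the green cup (cup centre about (408,288), coil x about 405). The stack is concentric and both keys are up. Lower to about 176 mm, then slowly.

Call:
servo_tool(
  motion=[
    [0, 0.2, -0.5, 0, 0, 0, 0.5],
    [0, 0.2, -2, 0, 0, 0, 0.5],
    [0, 0.2, -3.5, 0, 0, 0, 0.5],
    [0, 0.2, -5, 0, 0, 0, 0.5],
    [0, 0.2, -6.5, 0, 0, 0, 0.5],
    [0, 0.2, -7.3, 0, 0, 0, 0.5],
    [0, 0.2, -7.3, 0, 0, 0, 0.5],
  ],
)

```text
time_s: 42.8
tcp_pos: [0.6161, 0.2489, 0.1737]
tcp_rot: [3.107, 0.463, -0.005]
wrist_force: [0.9, -0.1, -1.8]
width: 0.134
```

Call:
servo_tool(
  motion=[
    [0, 0, -0.2, 0, 0, 0, 0.5],
    [0, 0, -0.4, 0, 0, 0, 0.5],
    [0, 0, -0.5, 0, 0, 0, 0.5],
    [0, 0, -0.5, 0, 0, 0, 0.5],
  ],
)

```text
time_s: 43.13
tcp_pos: [0.6169, 0.2498, 0.1711]
tcp_rot: [-3.107, -0.465, -0.001]
wrist_force: [-0.5, -0.2, -1.2]
width: 0.138
```

Call:
servo_tool(
  motion=[
    [0, 0, -0.1, 0, 0, 0, 0.5],
    [0, 0, -0.1, 0, 0, 0, 0.5],
  ],
)

```text
time_s: 43.3
tcp_pos: [0.6168, 0.2499, 0.1698]
tcp_rot: [3.107, 0.465, 0.0]
wrist_force: [-0.5, -1.0, -1.1]
width: 0.134
```

Call:
servo_tool(
  motion=[
    [0, 0, -0.1, 0, 0, 0, 0.5],
    [0, 0, -0.1, 0, 0, 0, 0.5],
  ],
)

```text
time_s: 43.47
tcp_pos: [0.6168, 0.2498, 0.1688]
tcp_rot: [-3.107, -0.465, -0.0]
wrist_force: [0.1, 0.6, -0.4]
width: 0.135
```

Call:
servo_tool(
  motion=[
    [0, 0, -0.1, 0, 0, 0, 0.5],
    [0, 0, -0.1, 0, 0, 0, 0.5],
  ],
)

```text
time_s: 43.63
tcp_pos: [0.6169, 0.25, 0.1686]
tcp_rot: [-3.107, -0.465, -0.002]
wrist_force: [-1.1, 0.4, 4.6]
width: 0.136
```

Contact at the predicted height. I open slightly (to stay clear of the mouth) and rise.

Call:
servo_tool(
  motion=[
    [0, 0, 0.05, 0, 0, 0, 1.8],
    [0, 0, 0.05, 0, 0, 0, 1.8],
    [0, 0, 0.05, 0, 0, 0, 1.8],
    [0, 0, 0.05, 0, 0, 0, 1.8],
    [0, 0, 1, 0, 0, 0, 1.8],
    [0, 0, 3, 0, 0, 0, 1.8],
    [0, 0, 6, 0, 0, 0, 1.8],
    [0, 0, 9, 0, 0, 0, 1.8],
  ],
)

```text
time_s: 44.3
tcp_pos: [0.6164, 0.2497, 0.2592]
tcp_rot: [3.107, 0.465, -0.001]
wrist_force: [0.1, -0.3, 0.9]
width: 0.208
```

Call:
servo_tool(
  motion=[
    [-2, -3.5, 0, 0, 0, 0, 1.8],
    [-4, -7, 0, 0, 0, 0, 1.8],
    [-6, -10.5, 0, 0, 0, 0, 1.8],
    [-8, -14, 0, 0, 0, 0, 1.8],
    [-10, -17.5, 0, 0, 0, 0, 1.8],
    [-10, -17.5, 0, 0, 0, 0, 1.8],
  ],
)

```text
time_s: 44.8
tcp_pos: [0.5145, 0.0706, 0.2589]
tcp_rot: [3.107, 0.458, -0.0]
wrist_force: [0.2, -0.7, 0.6]
width: 0.204
```

Run:
```python
from h import *
s=arm.state();print(s["time_s"],s["tcp_pos"],s["width"],s["wrist_force"])
t=arm.grab_frame("top");sd=arm.grab_frame("side")
f=lambda i,x,y,w,h:cv2.resize(i[y:y+h,x:x+w],(400,300),interpolation=cv2.INTER_CUBIC)
a=cv2.imread("pics/t.png")
cv2.imwrite("pics/z.png",np.vstack([np.hstack([f(sd,220,40,140,105),f(t,120,120,140,105)]),np.hstack([f(sd,140,100,320,240*1),f(t,240,100,240,180)])]))
```

```text
44.8 [0.51446954 0.07064816 0.25888916] 0.2042513037721795 [ 0.15439215 -0.69127121  0.60687524]
```

View pics/z.png

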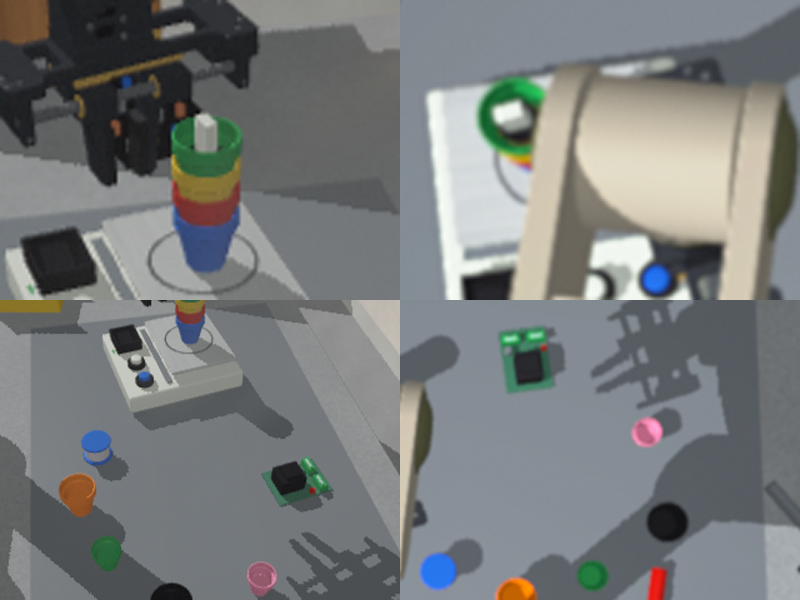

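The final picture shows the upright blue-red-yellow-green stack inside the ring, with the white tab standing in the green cup at (207,130). Both keys are up, and the spool, board and screwdriver are in place. The gripper is clear, so I hand in.

```bash
python3 -c "
from cell import arm
print(arm.finish_job())"
```

```text
the job is handed in; nothing more can be done
None
```

The job is done and handed in at about 45 s of robot time; no verdict was reported.

**What I did:**
1. Pressing the rocker's ON end met a raised face that gave way at about 4 N and then came to a firm stop about 7 mm lower. So the scale had been off and is now on.
2. I pressed ZERO to its stop (17 N) with the pan empty.
3. I stacked blue, red, yellow and the larger green cup on the pan. Each cup touched down 26 mm above the one below, within 0.5 mm.
4. I pressed TARE to its stop (7.5 N). Then I set the inductor in the green cup, where it landed at the predicted height.

**Last checks:** The final picture shows a straight, upright stack inside the pan's ring with the inductor's tab standing in the top cup. Both keys were up, the bystanders looked unmoved and the gripper was clear. The rocker's ON state was felt but not re-tested afterwards.

**What disagreed:**
- **Fingertips:** they really end about 38 mm above the reported tool point. Two camera views and the later contacts agreed on this, and I corrected every height for it.
- **Inductor:** it was knocked about 4 cm aside during the run, so I measured it again before picking it up.

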